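# Stow the storage jars in the sliding tray under the dish rack

## Task

First lay the spatula flat in the ceramic spoon rest. Then bring the wooden tray out of its parking bay under the dish rack (sideways out from behind the stop, then along the lane) until all its pockets are clear of the rack's deck, stand every one of the small cork-lidded jars upright in a pocket of its own, and only then slide the loaded tray back along the lane under the deck and sideways, all the way across to the bay's side wall away from the robot, so that the stop holds it in. Slide the tray, never lift it, and leave the other things on the counter alone; the jars may get knocked meanwhile.

Things in the scene. Friction and masses are not known exactly. Their poses are not given: they have to be found in the camera images.
- rack: fixed steel dish rack over a sliding bay. Origin on the counter; y runs along the lane into the bay (world +y within 0.12 rad), x away from the robot. In its frame, mm: lane between guide faces x -74 and 74, y -140 (open end) to 0; then the bay, inner wall x -74, outer side wall x 134, end wall y 322. Guides and walls 25 high, 12 thick
- stop (a point): top of the rack's stop, a block 25 mm high beside the lane's mouth; in the rack's frame x 74 to 116, y -20 to 0 mm, this point at x 95, y 0. A tray moved across to the bay's outer side wall cannot come back along the lane
- deck_edge (a point): middle of the lower edge of the overhanging deck, where the lane goes under it: in the rack's frame x 30, y 167, z 120 mm. The deck covers x -86 to 146, y 167 to 334 mm, underside 120, top 130 mm over the counter; four plates stand on it from y 200 to 324 mm, up to 255 mm over the counter
- bay_park (a point): where the tray's origin is when it is parked against the outer side wall: in the rack's frame x 65, y 161 mm (y may be anything from 145 to 177)
- tray: loose wooden tray 138 (x) by 290 (y) mm, about 0.45 kg, slides with a few newtons; origin centre of underside, axes as the rack's. Pocket walls 32 mm high from y 1 to 145 mm, else bare floor with a handle. Starts parked. In the lane it runs at rack x 0 (5 mm play); it can shift sideways only at rack y 145 to 177; at rack y -18 or less a gripper has room over all pockets
- tray_handle (a point): grip point on the tray's handle, an upright wooden tab 40 mm wide (x) and 16 mm thick (y), its top 60 mm over the counter; this point is on its centre line, 42 mm over the counter, at x 0, y -90 mm in the tray's frame. Grip low: a high pull tips the tray's end down. Parked, it stands some 70 to 100 mm clear of the deck's edge
- pocket0 (a point): centre of the floor of one of the tray's four open pockets (inside 54 mm square in x, 54 to 55 mm in y, 27 mm deep, the floor 5 mm over the counter; walls 8 to 14 mm thick); in the tray's frame at x -34, y 36 mm
- pocket1 (a point): centre of the floor of one of the tray's four open pockets (inside 54 mm square in x, 54 to 55 mm in y, 27 mm deep, the floor 5 mm over the counter; walls 8 to 14 mm thick); in the tray's frame at x 34, y 36 mm
- pocket2 (a point): centre of the floor of one of the tray's four open pockets (inside 54 mm square in x, 54 to 55 mm in y, 27 mm deep, the floor 5 mm over the counter; walls 8 to 14 mm thick); in the tray's frame at x -34, y 104.5 mm
- pocket3 (a point): centre of the floor of one of the tray's four open pockets (inside 54 mm square in x, 54 to 55 mm in y, 27 mm deep, the floor 5 mm over the counter; walls 8 to 14 mm thick); in the tray's frame at x 34, y 104.5 mm
- spatula: one-piece red silicone spatula, 240 mm long, 0.08 kg, lying at the start across the two lane guides (underside 25 mm over the counter), in the tray's way. Origin in the middle of its length, on the underside; x points to the blade. Handle 20 mm wide and 14 mm thick from x -120 to +30 mm, blade 55 mm wide and 8 mm thick from x 30 to 120 mm; it balances at about x 13 mm
- spoon_rest: fixed white ceramic spoon rest, an open rectangular dish 290 mm (its x, roughly along world y) by 130 mm (its y), walls 18 mm high and 6 mm thick, floor 6 mm thick; origin at the centre of its underside
- jar1: a small white ceramic storage jar with a flush cork lid, an upright cylinder 44 mm in diameter and 78 mm tall, about 0.1 kg, heavy at the bottom; origin at the centre of its underside, z up. There are three or four such jars; an absent one reads None from the start
- jar2: a small white ceramic storage jar with a flush cork lid, an upright cylinder 44 mm in diameter and 78 mm tall, about 0.1 kg, heavy at the bottom; origin at the centre of its underside, z up. There are three or four such jars; an absent one reads None from the start
- jar3: a small white ceramic storage jar with a flush cork lid, an upright cylinder 44 mm in diameter and 78 mm tall, about 0.1 kg, heavy at the bottom; origin at the centre of its underside, z up. There are three or four such jars; an absent one reads None from the start
- jar4: a small white ceramic storage jar with a flush cork lid, an upright cylinder 44 mm in diameter and 78 mm tall, about 0.1 kg, heavy at the bottom; origin at the centre of its underside, z up. There are three or four such jars; an absent one reads None from the start
- canister: bystander among the jars: steel canister, 68 mm in diameter, 103 mm tall; origin at the centre of its underside
- cup: bystander among the jars: blue cup without handle, 72 mm across the rim, 75 mm tall; origin at the centre of its underside
- bowl: bystander: upturned glass bowl, 170 mm across, 82 mm tall; origin at the centre of its underside
- colander: bystander: steel colander, 170 mm across (222 mm over its handles), 86 mm tall; origin at the centre of its underside
Things that resemble listed ones, but are neither listed nor needed, are in the scene too. What is shaped like the jar4 but green or turquoise is not meant.

How it is judged:
On the way, in this order (a step that is already met when the one before it is completed fails the run):
1. the spatula lies flat in the spoon rest (x of spatula in the frame of spoon_rest between -0.035 and 0.035 m and y of spatula in the frame of spoon_rest between -0.05 and 0.05 m and z of spatula in the frame of spoon_rest below 0.016 m and angle between spatula's own z axis and vertical below 0.1 rad and linear speed of spatula below 0.03 m/s), for 0.2 s.
2. the tray is drawn out along the lane until all its pockets are clear of the deck (y of tray in the frame of rack below 0.018 m and height (world z) of tray below 0.012 m), for 0.2 s.
3. every jar stands in a pocket of the tray (angle between each of jar1, jar2, jar3, jar4's own z axis and vertical below 0.2 rad and z of each of jar1, jar2, jar3, jar4 in the frame of tray below 0.014 m and (horizontal distance between jar1 and pocket0 below 0.012 m or horizontal distance between jar1 and pocket1 below 0.012 m or horizontal distance between jar1 and pocket2 below 0.012 m or horizontal distance between jar1 and pocket3 below 0.012 m) and (horizontal distance between jar2 and pocket0 below 0.012 m or horizontal distance between jar2 and pocket1 below 0.012 m or horizontal distance between jar2 and pocket2 below 0.012 m or horizontal distance between jar2 and pocket3 below 0.012 m) and (horizontal distance between jar3 and pocket0 below 0.012 m or horizontal distance between jar3 and pocket1 below 0.012 m or horizontal distance between jar3 and pocket2 below 0.012 m or horizontal distance between jar3 and pocket3 below 0.012 m) and (horizontal distance between jar4 and pocket0 below 0.012 m or horizontal distance between jar4 and pocket1 below 0.012 m or horizontal distance between jar4 and pocket2 below 0.012 m or horizontal distance between jar4 and pocket3 below 0.012 m)), for 0.2 s.
At the end, for the whole second after the job is handed in: Every jar stands upright (within 0.2 rad) on the floor of a tray pocket (within 12 mm of its centre); the tray lies flat on the counter in the bay behind the stop, within 15 mm of the bay's outer side wall; the spatula lies flat inside the spoon rest; all at rest and released (all of step 1 and all of step 3 and x of tray in the frame of rack above 0.05 m and y of tray in the frame of rack above 0.14 m and height (world z) of tray below 0.006 m and angle between tray's own z axis and vertical below 0.05 rad and linear speed of tray below 0.02 m/s); the robot touches nothing.
It fails at once if the tray is lifted off the counter or tipped (height (world z) of tray above 0.018 m or angle between tray's own z axis and vertical above 0.2 rad).
It fails at once if the canister is shifted more than 6 cm or tipped (distance of canister from where it was at the start of the episode above 0.06 m or angle between canister's own z axis and vertical above 0.5 rad).
It fails at once if the cup is shifted more than 6 cm or tipped (distance of cup from where it was at the start of the episode above 0.06 m or angle between cup's own z axis and vertical above 0.5 rad).
It fails at once if the bowl is shifted more than 6 cm or tipped (distance of bowl from where it was at the start of the episode above 0.06 m or angle between bowl's own z axis and vertical above 0.5 rad).
It fails at once if the colander is shifted more than 6 cm or tipped (distance of colander from where it was at the start of the episode above 0.06 m or angle between colander's own z axis and vertical above 0.5 rad).
Of jar1, jar2, jar3, jar4 only 3 to 4 are there at a start; the rules pass over those that are not, and their reading is None.
At some moment in a run one of jar1, jar2, jar3, jar4 may be knocked a few centimetres aside while the robot is not near it.
It also fails if it takes over 210 s, if anything falls off the work surface, if the arm or the gripper's body presses on something with over 40 N, if the wrist force passes 120 N, or if a joint passes its speed limit or range.

## Robot

A 7-joint arm with a two-finger parallel gripper is mounted at the origin on the work surface. World frame = base frame: x ahead of the robot, y to its left, z up, the work surface at z = 0. Lengths are in m, angles in rad, forces in N, time in s.
With the tool pointing down it reaches from about 0.35 to 0.9 m from the base axis. Payload 7.2 kg.
Tool frame: the origin (TCP) lies at the very end of the fingers, on their centre line; the grasp point (between the pads) lies 19 mm behind it; z points along the fingers, y is the line along which they close (so a half turn about z gives the same grasp; the last joint's range is limited). The gripper opens to 85 mm and grips with 20 to 120 N. Pads are 22 mm wide; open, the fingers measure 114 mm over their backs; the gripper's body (76 mm by 85 mm) begins 54 mm behind the grasp point. The pads swing forward as they close: fully open they stand 13 mm farther back than shut.
Start: joints at [-1.338, 0.411, -0.013, 1.596, 0.006, 1.134, -0.082], TCP at [0.185, 0.597, 0.195] pointing down, gripper open.
Joint ranges: [-2.95, 2.95], [-0.29, 1.99], [-1.47, 1.44], [0.14, 2.54], [-1.03, 4.17], [0.13, 1.85], [-2.86, 2.86]. Speed limits (rad/s): [2.39, 2.39, 3.01, 3.01, 3.14, 3.14, 3.14].

## Interface

Orientations are given as a rotation vector (axis times angle).
In Python, from station import state, grab_frame, sign_off gives the robot as it stands.
- The arm moves only by the shell command python3 -m inch 'ROWS' [FORCE]. ROWS is JSON, a list of rows, each a list of 3 entries, a list of its own where there are three numbers: the turn, a rotation vector about the tool's x, y, z normalised to -1 to 1, where 1 is 45 degrees, then the shift along the tool's x, y, z normalised to -1 to 1, where 1 is 20 cm, then the opening, from 0 (shut) to 1 (fully open). In form: [[[rx, ry, rz], [dx, dy, dz], hand], ...]. A call has 1 to 10 rows; each row is the pose to reach, as a shift and turn from the pose commanded when the call began, along the tool's axes at that moment; what a row does not reach only later rows make up. A row lasts 1/12 s, in which the tool goes at most 41.7 mm and 7.16 degrees, less where a joint would pass 70% of its speed; a pose out of reach is approached as far as the arm can. A call with a number of a shift or a turn outside -1 to 1 is refused whole. A call with a gripper value outside its range is refused whole. The fingers move at their own pace and stop on an object; FORCE is the grip in N (left out, the last holds). Time passes only in rows, so rows that repeat a pose let the fingers close. It gives the time, the measured TCP pose, the force, the opening and the grip force at its end, in the units of the state.
- state(): the state, without advancing time (a new reading comes with each control period).
- grab_frame(name): name is "scene" or "top" or "wrist"; returns a dict with "img" (420x560x3 uint8, blue, green, red), "camera_matrix" (3x3 intrinsics, pixels), "R" (3x3) and "t" (3): a world point X has camera coordinates R X + t; the wrist camera has in their place "tool_from_camera" (4x4, takes a point from camera to tool coordinates, whose origin is the TCP and whose axes are the flange's). Camera axes: x right, y down, z forward; pixel columns grow to the right and rows downward; lengths in m; the calibration is good to about 2 mm. A picture is of the moment at which its call begins: read the wrist's pose just before it. There is no depth.
- sign_off(): hands the job in; it is judged then, once.
The state is a dict: "clock": time; "joint_pos": joint angles; "qd": joint speeds; "joint_torque": joint torques, N m; "tcp_pos": TCP position; "orientation": TCP orientation; "ft_force": force on the tool from outside, world axes, zero at the start; "moment": the same for the moment, N m; "gripper_width": finger opening in m; "gripper_force": force on a finger pad.
Only numpy, scipy, OpenCV 4.12 (cv2) and the standard library are available. Lean on these libraries where they do the work, as an engineer would, in place of code of your own. Each camera call takes 0.05 s, during which the arm holds its last target. There are 200 camera calls.

## Working session

There is one attempt and no reset: what is moved stays moved. The work goes in short steps, Python scripts to look and compute and a shell command to move; the robot and the scene stay as the last step left them, time stands still between calls to the robot, and variables do not carry over. Pictures are saved under pics/ and viewed, at most 14 in all, crops included, and the job is handed in when it is done.

```bash
ls; mkdir -p pics; python3 - <<'E'
from station import state, grab_frame
import cv2
s=state();print({k:s[k] for k in('clock','tcp_pos','orientation','gripper_width')})
for n in('top','scene'):
    f=grab_frame(n);cv2.imwrite(f'pics/{n}0.png',f['img']);print(n,f['camera_matrix'],f['R'],f['t'])
f=grab_frame('wrist');print(f['tool_from_camera'])
E
```

```text
pics
{'clock': 0.0, 'tcp_pos': array([0.18507823, 0.59638888, 0.19464064]), 'orientation': array([-4.70756058e-01, -3.10598654e+00,  2.55255436e-03]), 'gripper_width': 0.0854398969592221}
top [[392.15763798   0.         286.38830412]
 [  0.         392.15763798 213.4997696 ]
 [  0.           0.           1.        ]] [[ 0.02958654 -0.99915353  0.02858069]
 [-0.99728451 -0.03143624 -0.06659852]
 [ 0.06744061 -0.02653266 -0.99737043]] [9.35121617e-04 5.83856261e-01 1.26642756e+00]
scene [[524.34012181   0.         274.91939895]
 [  0.         524.34012181 216.90278704]
 [  0.           0.           1.        ]] [[ 0.43154067  0.90207886  0.0051367 ]
 [ 0.74802267 -0.35464824 -0.56096944]
 [-0.50421695  0.24592349 -0.82782058]] [-0.26339293 -0.36231899  1.88608567]
[[ 3.00255972e-04 -9.59878781e-01 -2.80415111e-01  7.16968290e-02]
 [ 9.99999479e-01  5.61914765e-04 -8.52715257e-04 -7.89490365e-05]
 [ 9.76072673e-04 -2.80414709e-01  9.59878450e-01 -1.78202075e-01]
 [ 0.00000000e+00  0.00000000e+00  0.00000000e+00  1.00000000e+00]]
```

```bash
python3 - <<'E'
import cv2
for n in('top','scene'):
    cv2.imwrite(f'pics/{n}0b.png',cv2.resize(cv2.imread(f'pics/{n}0.png'),(800,600),interpolation=cv2.INTER_CUBIC))
E
```

```text
(no output)
```

View pics/top0b.png

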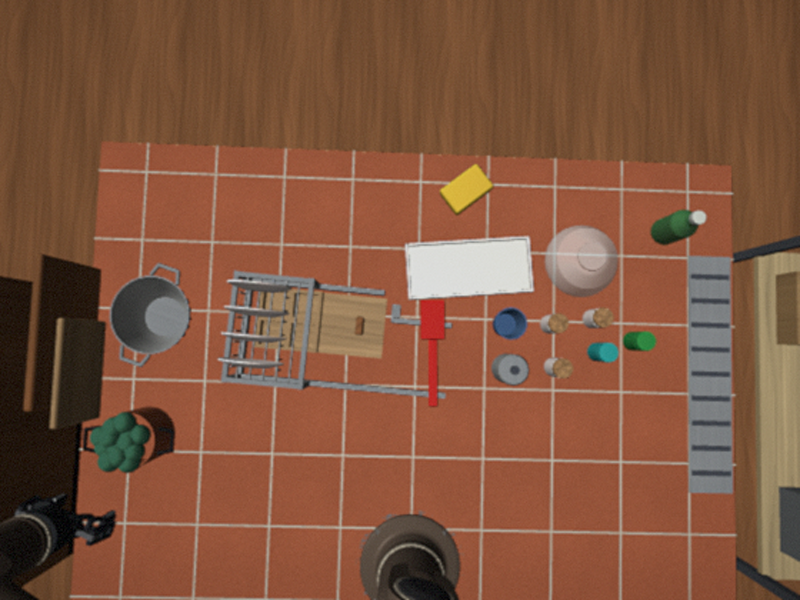

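View pics/scene0b.png

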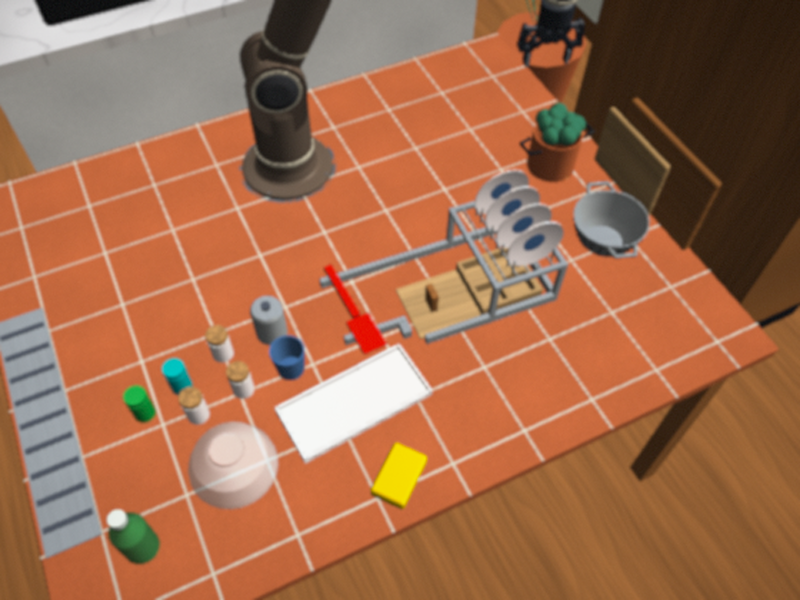

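The pictures show the arm parked at lower left of the top view. In 800x600 top pixels: spatula (433,350), white rest (470,268), tray handle (360,325).

Candidates for the jars: cork-lidded white ones at (555,323), (598,318) and (559,368). Lookalikes are turquoise (603,352), green (640,341), the canister (510,368) and the cup (510,323). I choose the three cork-lidded ones, so one jar is absent, and will check with a close crop.

```bash
cat > h.py <<'E'
import numpy as np, cv2
from station import state, grab_frame
from scipy.spatial.transform import Rotation as Rt
def cam(n):
    s=state(); f=grab_frame(n)
    if n=='wrist':
        T=np.eye(4);T[:3,:3]=Rt.from_rotvec(s['orientation']).as_matrix();T[:3,3]=s['tcp_pos']
        C=np.linalg.inv(T@f['tool_from_camera']);f['R']=C[:3,:3];f['t']=C[:3,3]
    return f
def ray(f,uv,z):
    uv=np.atleast_2d(uv).astype(float)
    d=(np.c_[uv,np.ones(len(uv))]@np.linalg.inv(f['camera_matrix']).T)@f['R']
    c=-f['R'].T@f['t']
    return c+d*((z-c[2])/d[:,2])[:,None]
def proj(f,X):
    X=np.atleast_2d(X)@f['R'].T+f['t'];p=X@f['camera_matrix'].T
    return p[:,:2]/p[:,2:]
def blobs(f,lo,hi,amin=20):
    m=cv2.inRange(cv2.cvtColor(f['img'],cv2.COLOR_BGR2HSV),np.array(lo),np.array(hi))
    n,l,st,c=cv2.connectedComponentsWithStats(m)
    return [(st[i,4],c[i],l==i) for i in range(1,n) if st[i,4]>=amin]
def togo(p,rv=None):
    """shift (tool axes, units of 20cm) and turn (units of 45deg) to a world TCP position / rotation matrix"""
    s=state();R=Rt.from_rotvec(s['orientation'])
    d=R.inv().apply(np.array(p)-s['tcp_pos'])/.2
    t=None if rv is None else (R.inv()*Rt.from_matrix(rv)).as_rotvec()/(np.pi/4)
    return d.round(4),None if t is None else t.round(4)
def down(yaw):
    """tool down, tool y (closing line) along world yaw"""
    y=np.array([np.cos(yaw),np.sin(yaw),0]);z=np.array([0,0,-1.]);x=np.cross(y,z)
    return np.c_[x,y,z]
E
python3 - <<'E'
from h import *
f=cam('top')
hsv=cv2.cvtColor(f['img'],cv2.COLOR_BGR2HSV)
for p in[(303,245),(303,225),(330,190),(388,226),(419,222),(391,257),(300,260)]: print(p,hsv[p[1],p[0]])
c=f['img'][185:290,150:325];cv2.imwrite('pics/crop1.png',cv2.resize(c,None,fx=4.5,fy=4.5,interpolation=cv2.INTER_CUBIC))
c=f['img'][195:300,290:465];cv2.imwrite('pics/crop2.png',cv2.resize(c,None,fx=4.5,fy=4.5,interpolation=cv2.INTER_CUBIC))
E
```

```text
(303, 245) [  0 201 184]
(303, 225) [  0 198 187]
(330, 190) [ 38   5 221]
(388, 226) [ 16 118 166]
(419, 222) [ 15 124 154]
(391, 257) [ 16 124 138]
(300, 260) [  2 198 180]
```

View pics/crop1.png

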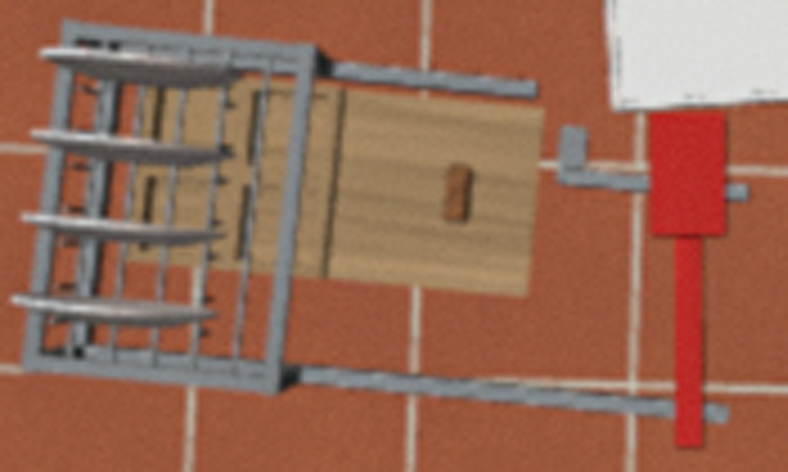

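View pics/crop2.png

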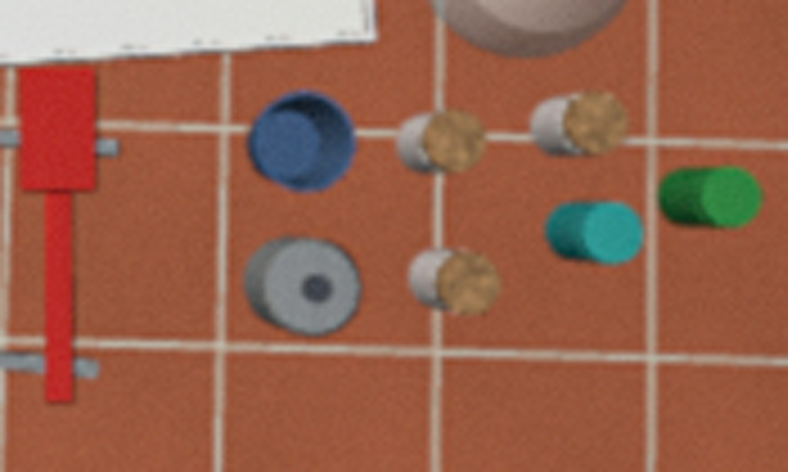

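Crop 1 shows the rack: near guide end (727,413), far guide end (747,193), stop (572,155), deck front corners (318,45)/(280,392), tray end corners (545,112)/(527,296) and handle top (457,193). Crop 2 confirms three cork-lidded white jars, at (452,140), (595,122) and (467,282). The turquoise (610,232) and green (730,197) ones are decoys.

```bash
cat > m.py <<'E'
from h import *
from scipy.optimize import least_squares
f=cam('top')
P=np.array([(727,413),(747,193),(562,127),(585,127),(318,45),(280,392),(65,22),(22,370)])/4.5+[150,185]
Q=np.array([(-80,-140,25),(80,-140,25),(116,0,25),(116,-20,25),(146,167,130),(-86,167,130),(146,334,130),(-86,334,130)])/1e3
W=np.vstack([ray(f,p-.4,q[2]) for p,q in zip(P,Q)])[:,:2]
def tf(a,q): c,s=np.cos(a[2]),np.sin(a[2]);return q[:,:2]@np.array([[c,s],[-s,c]])+a[:2]
r=least_squares(lambda a:(tf(a,Q)-W).ravel(),[.5,.1,0],loss='soft_l1',f_scale=.003)
print('rack',r.x.round(4));print(((tf(r.x,Q)-W)*1e3).round(1).tolist())
T=np.array([(545,112),(527,296)])/4.5+[149.6,184.6]
H=np.array([(457,193)])/4.5+[149.6,184.6]
def inv(w): c,s=np.cos(r.x[2]),np.sin(r.x[2]);return (w[:,:2]-r.x[:2])@np.array([[c,-s],[s,c]])
print('tray corners rack',inv(ray(f,T,.005)).round(4).tolist(),'handle',ray(f,H,.06).round(4),inv(ray(f,H,.06)).round(4))
for a,c,m in blobs(f,(10,90,90),(22,200,255),60):
    if c[0]>350: print('jar',a,c.round(1),ray(f,c,.078).round(4)[0,:2])
for nm,lo,hi,z,am in(('spat',(0,195,150),(9,255,255),.033,1),('spat2',(174,195,120),(180,255,255),.033,100),('rest',(0,0,190),(180,30,255),.018,1000)):
    m=cv2.inRange(cv2.cvtColor(f['img'],cv2.COLOR_BGR2HSV),np.array(lo),np.array(hi))
    if nm[0]=='s': # red: b,g low
        i=f['img'].astype(int);m=((i[...,2]>150)&(i[...,1]<60)).astype(np.uint8)
    n,l,st,c=cv2.connectedComponentsWithStats(m)
    k=1+np.argmax(st[1:,4]);ys,xs=np.where(l==k)
    w=ray(f,np.c_[xs,ys],z)[:,:2].astype(np.float32)
    b=cv2.minAreaRect(w*1000);print(nm,st[k,4],b,cv2.boxPoints(b).round(1).tolist())
E
python3 m.py
```

```text
rack [ 0.47    0.066  -0.0661]
[[-0.9, -1.2], [0.2, -1.2], [1.6, 0.5], [-0.2, -2.8], [0.2, 1.8], [-1.8, 1.6], [1.5, 1.0], [-0.5, -0.1]]
tray corners rack [[0.1256, 0.0131], [-0.01, 0.0129]] handle [[0.533  0.1299 0.06  ]] [[0.0586 0.0679]]
jar 3887 [522.7 289. ] [ 0.3653 -0.7293]
jar 875 [551.  215.8] [ 0.5989 -0.824 ]
jar 168 [422.7 221.9] [ 0.5666 -0.4105]
jar 165 [390.9 225.6] [ 0.5517 -0.3097]
jar 170 [394.  257.5] [ 0.4522 -0.3207]
jar 350 [525.4 412.3] [-0.0105 -0.7335]
jar 100 [553.3 408.2] [ 0.0034 -0.8214]
spat 443 ((553.4949951171875, -32.471961975097656), (84.49085998535156, 52.08058166503906), 1.6219558715820312) [[510.5, -7.599999904632568], [512.0, -59.70000076293945], [596.5, -57.29999923706055], [595.0, -5.199999809265137]]
spat2 443 ((553.4949951171875, -32.471961975097656), (84.49085998535156, 52.08058166503906), 1.6219558715820312) [[510.5, -7.599999904632568], [512.0, -59.70000076293945], [596.5, -57.29999923706055], [595.0, -5.199999809265137]]
rest 3132 ((676.3168334960938, -116.91500854492188), (127.37237548828125, 288.29058837890625), 5.595789432525635) [[598.9000244140625, 20.299999237060547], [627.0, -266.6000061035156], [753.7999877929688, -254.1999969482422], [725.5999755859375, 32.79999923706055]]
```

```bash
python3 -m inch '[[[0,0,0],[0,0,-0.2],1],[[0,0,0],[0,0,-0.4],1],[[0,0,0],[0,0,-0.6],1],[[0,0,0],[-0.1,-0.11,-0.6],1],[[0,0,0],[-0.27,-0.28,-0.6],1],[[0,0,0],[-0.4,-0.43,-0.6],1]]'
python3 -m inch '[[[0,0,0],[-0.13,-0.14,0],1],[[0,0,0],[-0.27,-0.28,0],1],[[0,0,0],[-0.41,-0.43,0],1],[[0,0,0],[-0.54,-0.57,0],1],[[0,0,0],[-0.68,-0.71,0],1],[[0,0,0],[-0.8,-0.85,0],1]]'
python3 -m inch '[[[0,0,0],[-0.13,-0.14,0],1],[[0,0,0],[-0.27,-0.28,0],1],[[0,0,-0.1],[-0.41,-0.43,0],1],[[0,0,-0.2],[-0.54,-0.57,0],1],[[0,0,-0.3],[-0.68,-0.71,0],1],[[0,0,-0.42],[-0.8,-0.85,0],1],[[0,0,-0.42],[-0.8,-0.85,0],1]]'
python3 - <<'E'
from h import *
print(togo([.489,-.033,.15],down(np.radians(91.6))))
E
```

```text
clock: 0.75
tcp_pos: [0.2345, 0.4946, 0.3156]
orientation: [0.468, 3.106, 0.001]
ft_force: [1.3, -0.4, -0.1]
gripper_width: 0.0855
gripper_force: 0.0
clock: 1.25
tcp_pos: [0.3376, 0.2831, 0.3156]
orientation: [0.472, 3.106, 0.001]
ft_force: [1.1, 0.6, -0.3]
gripper_width: 0.0855
gripper_force: 0.0
clock: 1.83
tcp_pos: [0.4413, 0.0683, 0.316]
orientation: [-0.046, 3.139, -0.002]
ft_force: [0.3, -0.0, 0.8]
gripper_width: 0.0855
gripper_force: 0.0
(array([-0.2222, -0.512 ,  0.8312]), array([-0.0019,  0.0024,  0.0016]))
```

```bash
python3 -m inch '[[[0,0,0],[-0.06,-0.13,0.15],1],[[0,0,0],[-0.11,-0.26,0.3],1],[[0,0,0],[-0.17,-0.38,0.45],1],[[0,0,0],[-0.22,-0.51,0.6],1],[[0,0,0],[-0.22,-0.51,0.72],1],[[0,0,0],[-0.22,-0.51,0.83],1],[[0,0,0],[-0.22,-0.51,0.83],1]]'
python3 - <<'E'
from h import *
f=cam('wrist');cv2.imwrite('pics/w1.png',f['img'])
i=f['img'].astype(int);m=((i[...,2]>110)&(i[...,1]<60)&(i[...,0]<70)).astype(np.uint8)
n,l,st,c=cv2.connectedComponentsWithStats(m);k=1+np.argmax(st[1:,4]);ys,xs=np.where(l==k)
w=ray(f,np.c_[xs,ys],.039)[:,:2]
print(st[k],w.min(0),w.max(0))
for x0 in np.arange(.40,.6,.02):
    s=w[abs(w[:,0]-x0)<.003]
    if len(s): print(round(x0,2),s[:,1].min().round(4),s[:,1].max().round(4))
E
```

```text
clock: 2.42
tcp_pos: [0.4833, -0.0255, 0.1458]
orientation: [0.044, -3.135, 0.002]
ft_force: [-2.2, -0.9, -0.1]
gripper_width: 0.0853
gripper_force: 0.0
[ 235   36   61  274 9407] [ 0.36000241 -0.06174464] [ 0.5927734  -0.00826236]
0.4 -0.0479 -0.0299
0.42 -0.0485 -0.0293
0.44 -0.0475 -0.0288
0.46 -0.0474 -0.0282
0.48 -0.0464 -0.0277
0.5 -0.0453 -0.0272
0.52 -0.0617 -0.01
0.54 -0.061 -0.0091
0.56 -0.0601 -0.0083
0.58 -0.0602 -0.0084
```

View pics/w1.png

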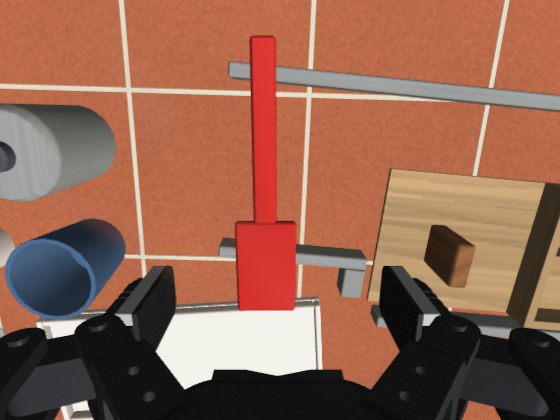

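The wrist view shows the red handle from (262,40) to (265,220) and the blade at (265,265). Nothing stands beside the grip point, so I'm descending.

```bash
python3 - <<'E'
from h import *
print(state()['tcp_pos'],togo([.489,-.036,.013],down(np.radians(91.4))))
E
```

```text
[ 0.48456976 -0.02527659  0.14800317] (array([-0.0235, -0.0536,  0.675 ]), array([-0.0012, -0.0055,  0.005 ]))
```

```bash
python3 -m inch '[[[0,0,0],[-0.02,-0.05,0.2],1],[[0,0,0],[-0.02,-0.05,0.35],1],[[0,0,0],[-0.02,-0.05,0.5],1],[[0,0,0],[-0.02,-0.05,0.6],1],[[0,0,0],[-0.02,-0.05,0.6],1],[[0,0,0],[-0.02,-0.05,0.6],1]]'; python3 - <<'E'
from h import *
print(togo([.489,-.036,.013],down(np.radians(91.4))))
E
```

```text
clock: 2.97
tcp_pos: [0.491, -0.0346, 0.0304]
orientation: [0.046, -3.141, -0.0]
ft_force: [0.7, -0.3, 0.4]
gripper_width: 0.0857
gripper_force: 0.0
(array([ 0.01  , -0.0065,  0.087 ]), array([ 0.0002, -0.0001,  0.0065]))
```

```bash
python3 -m inch '[[[0,0,0],[0.01,-0.006,0.087],1],[[0,0,0],[0.01,-0.006,0.087],0],[[0,0,0],[0.01,-0.006,0.087],0],[[0,0,0],[0.01,-0.006,0.087],0],[[0,0,0],[0.01,-0.006,0.087],0],[[0,0,0],[0.01,-0.006,0.087],0],[[0,0,0],[0.01,-0.006,0.087],0],[[0,0,0],[0.01,-0.006,0.087],0],[[0,0,0],[0.01,-0.006,0.087],0]]' 50
python3 -m inch '[[[0,0,0],[0,0,-0.1],0],[[0,0,0],[0,0,-0.2],0],[[0,0,0],[0,0,-0.35],0],[[0,0,0],[0,0,-0.5],0],[[0,0,0],[0,0,-0.5],0],[[0,0,0],[0,0,-0.5],0]]'
python3 - <<'E'
from h import *
f=cam('wrist');cv2.imwrite('pics/w2.png',f['img'])
print(togo([.489,-.036,.113],down(np.radians(91.4))))
E
```

```text
clock: 3.72
tcp_pos: [0.4885, -0.0362, 0.0122]
orientation: [-0.046, 3.141, 0.0]
ft_force: [-1.2, -0.4, -0.7]
gripper_width: -0.0001
gripper_force: 0.0
clock: 4.22
tcp_pos: [0.4897, -0.036, 0.1135]
orientation: [-0.046, 3.138, 0.001]
ft_force: [-1.3, -0.3, -0.6]
gripper_width: 0.0001
gripper_force: 0.0
(array([-0.0019, -0.0006, -0.0037]), array([0.0008, 0.0012, 0.0064]))
```

View pics/w2.png

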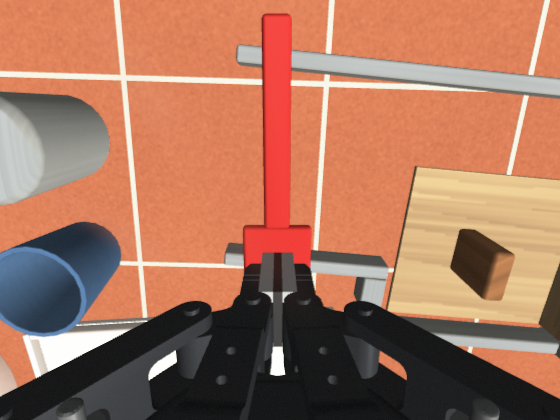

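The gripper shut on nothing, and the spatula is still on the guides with its junction at (277,227). I'll measure where it is now.

```bash
python3 - <<'E'
from h import *
s=state()
f=cam('wrist')
print(ray(f,[(277,15),(263,15),(291,15),(263,222),(291,222),(245,228),(310,228)],.039).round(4).tolist())
print(proj(f,[s['tcp_pos'],[.489,-.036,.039]]))
f=cam('top');cv2.imwrite('pics/top1.png',cv2.resize(f['img'][150:330,220:460],None,fx=3.3,fy=3.3,interpolation=cv2.INTER_CUBIC))
E
```

```text
[[0.3597, -0.04, 0.039], [0.36, -0.0491, 0.039], [0.3595, -0.0309, 0.039], [0.5016, -0.0465, 0.039], [0.501, -0.0251, 0.039], [0.5069, -0.0602, 0.039], [0.5054, -0.0103, 0.039]]
[[277.32812506 242.56727822]
 [277.20104584 206.49695958]]
```

View pics/top1.png

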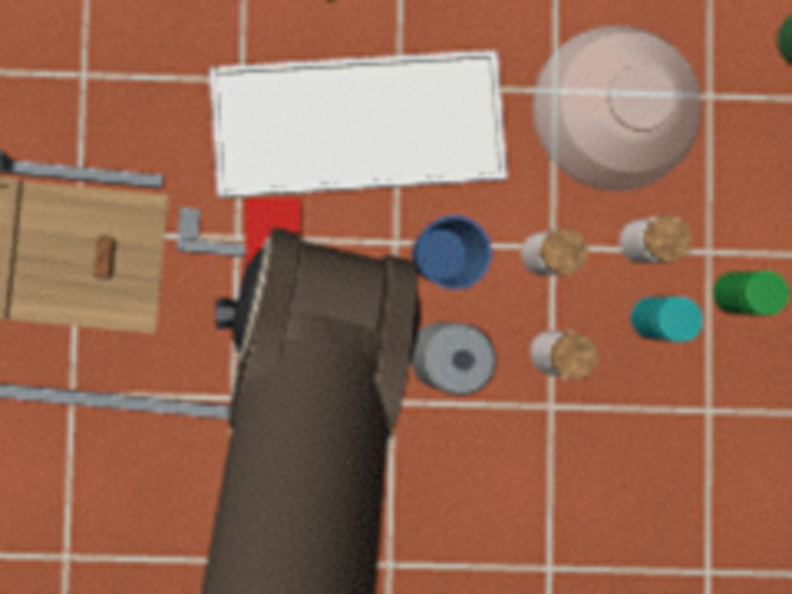

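Spatula unmoved; jars, cup and canister as before. I'm retrying the grasp: settle low first, then close stepwise while watching the readings.

```bash
python3 -m inch '[[[0,0,0],[0,0,0],1],[[0,0,0],[0,0,0],1],[[0,0,0],[0,0,0],1],[[0,0,0],[0,0,0],1],[[0,0,0],[0,0,0],1],[[0,0,0],[0,0,0.15],1],[[0,0,0],[0,0,0.3],1],[[0,0,0],[0,0,0.42],1],[[0,0,0],[0,0,0.52],1],[[0,0,0],[0,0,0.52],1]]' 50
python3 -m inch '[[[0,0,0],[0,0,0],1],[[0,0,0],[0,0,0],1],[[0,0,0],[0,0,0],0.5],[[0,0,0],[0,0,0],0.5],[[0,0,0],[0,0,0],0.5]]' 50
python3 -m inch '[[[0,0,0],[0,0,0],0.3],[[0,0,0],[0,0,0],0.3],[[0,0,0],[0,0,0],0.3]]' 50
python3 -m inch '[[[0,0,0],[0,0,0],0.2],[[0,0,0],[0,0,0],0.15],[[0,0,0],[0,0,0],0.15]]' 50
python3 -m inch '[[[0,0,0],[0,0,0],0.1],[[0,0,0],[0,0,0],0.1],[[0,0,0],[0,0,0],0.1]]' 50
```

```text
clock: 5.2
tcp_pos: [0.4859, -0.0362, 0.0049]
orientation: [0.046, -3.136, 0.001]
ft_force: [-0.1, 0.4, 0.1]
gripper_width: 0.0854
gripper_force: 0.0
clock: 5.62
tcp_pos: [0.4892, -0.036, 0.0091]
orientation: [-0.046, 3.139, 0.001]
ft_force: [0.2, -0.4, 0.2]
gripper_width: 0.0514
gripper_force: 0.0
clock: 5.87
tcp_pos: [0.4886, -0.0361, 0.0083]
orientation: [-0.046, 3.141, 0.0]
ft_force: [0.2, -0.1, 0.5]
gripper_width: 0.0256
gripper_force: 0.0
clock: 6.12
tcp_pos: [0.4884, -0.0362, 0.008]
orientation: [0.046, -3.141, -0.0]
ft_force: [0.2, -0.6, 0.1]
gripper_width: 0.013
gripper_force: 0.0
clock: 6.37
tcp_pos: [0.4884, -0.0362, 0.008]
orientation: [0.046, -3.141, -0.0]
ft_force: [0.1, 0.9, -0.9]
gripper_width: 0.0084
gripper_force: 0.0
```

```bash
python3 - <<'E'
from h import *
f=cam('wrist');g=cam('scene')
cv2.imwrite('pics/w3.png',np.vstack([f['img'][100:420],cv2.resize(g['img'][130:270,150:330],(560,435),interpolation=cv2.INTER_CUBIC)])[:600] if 0 else np.hstack([cv2.resize(f['img'],(400,300)),cv2.resize(g['img'][130:265,150:330],(400,300),interpolation=cv2.INTER_CUBIC)]))
E
```

```text
(no output)
```

View pics/w3.png

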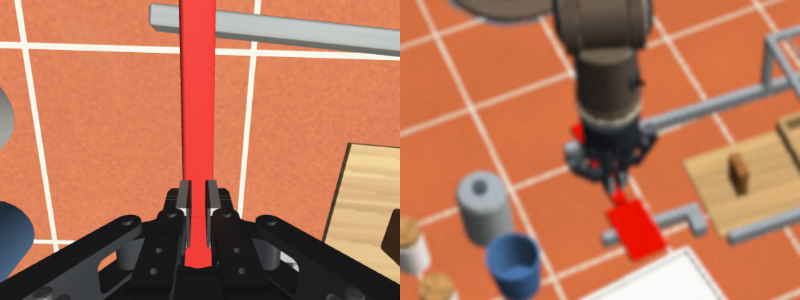

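The pads appear astride the handle at (197,200) with no grip force. I'll compare where the tips should project with where they show.

```bash
python3 - <<'E'
from h import *
f=cam('wrist');g=cam('scene')
print(f['camera_matrix'][0])
s=state();R=Rt.from_rotvec(s['orientation'])
for z in(0,-.01,-.019,-.03,-.04):
    w=R.apply(np.array([[.011,-.0042,z],[.011,.0042,z],[-.011,0,z]]))+s['tcp_pos'];print(z,proj(f,w).round(0).tolist())
# handle edges
for z in (.025,.039,.0): 
    print(z,ray(f,[(257,168),(301,168)],z).round(4).tolist())
cv2.imwrite('pics/w4.png',np.hstack([cv2.resize(f['img'][200:380,190:370],(400,400),interpolation=cv2.INTER_CUBIC),cv2.resize(g['img'][190:240,215:265],(400,400),interpolation=cv2.INTER_CUBIC)]))
print(proj(g,[s['tcp_pos'],s['tcp_pos']+[0,0,.03]]))
E
```

```text
[346.99629438   0.         277.23465257]
0 [[270.0, 224.0], [285.0, 224.0], [277.0, 261.0]]
-0.01 [[269.0, 230.0], [285.0, 230.0], [277.0, 269.0]]
-0.019 [[269.0, 236.0], [286.0, 236.0], [277.0, 277.0]]
-0.03 [[268.0, 245.0], [286.0, 245.0], [277.0, 288.0]]
-0.04 [[267.0, 254.0], [287.0, 254.0], [277.0, 299.0]]
0.025 [[0.4445, -0.047, 0.025], [0.4439, -0.0264, 0.025]]
0.039 [[0.4421, -0.0462, 0.039], [0.4415, -0.0274, 0.039]]
0.0 [[0.4488, -0.0484, 0.0], [0.4481, -0.0246, 0.0]]
[[247.399      220.58057803]
 [247.02218885 215.12038234]]
```

View pics/w4.png

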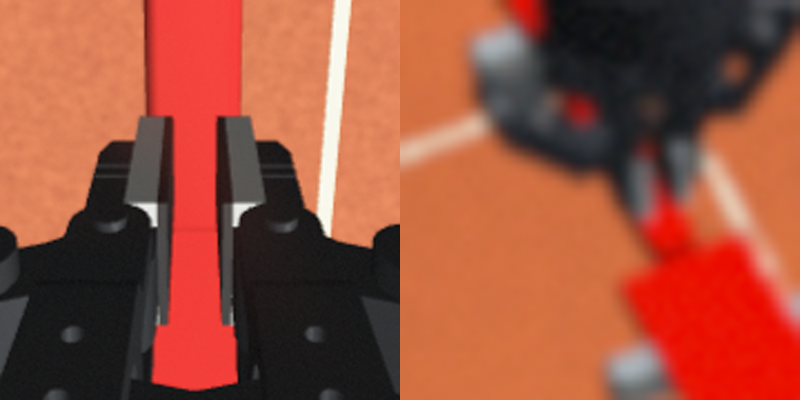

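The pads visually cut into the handle without contact, at crop (195,200). The readings say there is nothing between them, so I'll test the blade root, which is wider and close to the balance point.

```bash
python3 -m inch '[[[0,0,0],[0,0,0],1],[[0,0,0],[0,0,0],1],[[0,0,0],[0,0,0],1],[[0,0,0],[0,0,0],1],[[0,0,0],[0,0,-0.1],1],[[0,0,0],[-0.08,0,-0.25],1],[[0,0,0],[-0.155,0,-0.25],1],[[0,0,0],[-0.155,0,-0.1],1],[[0,0,0],[-0.155,0,0.01],1],[[0,0,0],[-0.155,0,0.01],1]]' 50
python3 -m inch '[[[0,0,0],[0,0,0],1],[[0,0,0],[0,0,0],1],[[0,0,0],[0,0,0],0.5],[[0,0,0],[0,0,0],0.5],[[0,0,0],[0,0,0],0.5],[[0,0,0],[0,0,0],0.5],[[0,0,0],[0,0,0],0.5]]' 50
```

```text
clock: 7.4
tcp_pos: [0.517, -0.0349, 0.003]
orientation: [0.047, -3.136, 0.0]
ft_force: [-0.6, -0.4, -0.6]
gripper_width: 0.0853
gripper_force: 0.0
clock: 7.98
tcp_pos: [0.5197, -0.0353, 0.0065]
orientation: [-0.046, 3.141, 0.0]
ft_force: [0.5, -0.1, -0.1]
gripper_width: 0.0427
gripper_force: 0.0
```

The evidence says the fingers end about 36 mm short of the reported TCP: in the lifted picture the shut tips showed at row 253 where 224 was predicted, and nothing was touched. I'll touch the bare counter beside the spatula to measure the offset.

```bash
python3 -m inch '[[[0,0,0],[0,0,-0.2],0.5],[[0,0,0],[0,0,-0.35],0.5],[[0,0,0],[0.15,0.15,-0.35],0],[[0,0,0],[0.15,0.28,-0.35],0],[[0,0,0],[0.15,0.28,-0.2],0],[[0,0,0],[0.15,0.28,-0.05],0],[[0,0,0],[0.15,0.28,0.0],0],[[0,0,0],[0.15,0.28,0.0],0],[[0,0,0],[0.15,0.28,0.0],0]]' 50
python3 -m inch '[[[0,0,0],[0,0,0.03],0],[[0,0,0],[0,0,0.03],0],[[0,0,0],[0,0,0.03],0]]'
python3 -m inch '[[[0,0,0],[0,0,0.04],0],[[0,0,0],[0,0,0.04],0],[[0,0,0],[0,0,0.04],0]]'
python3 - <<'E'
from h import *
f=cam('wrist');s=state();R=Rt.from_rotvec(s['orientation']);cv2.imwrite('pics/w5.png',f['img'])
for z in(0,-.02,-.036): print(z,proj(f,R.apply([[.011,0,z],[-.011,0,z]])+s['tcp_pos']).round(0).tolist())
E
```

```text
clock: 8.73
tcp_pos: [0.4877, 0.019, 0.0063]
orientation: [0.044, -3.14, 0.001]
ft_force: [0.4, -0.7, 0.4]
gripper_width: 0.0003
gripper_force: 0.0
clock: 8.98
tcp_pos: [0.4883, 0.0196, 0.0007]
orientation: [-0.045, 3.14, 0.001]
ft_force: [0.3, -0.6, 0.9]
gripper_width: 0.0002
gripper_force: 0.0
clock: 9.23
tcp_pos: [0.4876, 0.0198, -0.0081]
orientation: [0.046, -3.141, -0.0]
ft_force: [0.1, 0.8, 0.6]
gripper_width: 0.0001
gripper_force: 0.0
0 [[277.0, 224.0], [277.0, 261.0]]
-0.02 [[277.0, 237.0], [277.0, 278.0]]
-0.036 [[277.0, 250.0], [277.0, 295.0]]
```

View pics/w5.png

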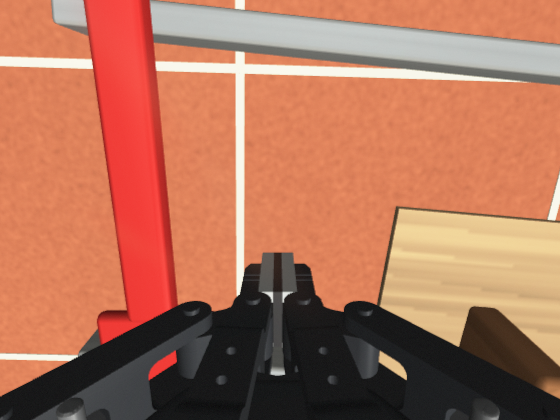

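The reported TCP is 8 mm under the counter with no force, and the tips show at row 253. I'll keep descending gently until contact.

```bash
python3 -m inch '[[[0,0,0],[0,0,0.04],0],[[0,0,0],[0,0,0.04],0],[[0,0,0],[0,0,0.04],0]]' | egrep 'tcp|ft_f'
python3 -m inch '[[[0,0,0],[0,0,0.02],0],[[0,0,0],[0,0,0.02],0],[[0,0,0],[0,0,0.02],0]]' | egrep 'tcp|ft_f'
python3 -m inch '[[[0,0,0],[0,0,0.02],0],[[0,0,0],[0,0,0.02],0],[[0,0,0],[0,0,0.02],0]]' | egrep 'tcp|ft_f'
python3 -m inch '[[[0,0,0],[0,0,0.015],0],[[0,0,0],[0,0,0.015],0],[[0,0,0],[0,0,0.015],0]]' | egrep 'tcp|ft_f'
python3 -m inch '[[[0,0,0],[0,0,0.015],0],[[0,0,0],[0,0,0.015],0],[[0,0,0],[0,0,0.015],0]]' | egrep 'tcp|ft_f'
```

```text
tcp_pos: [0.4874, 0.0197, -0.0164]
ft_force: [-0.2, 0.3, 1.0]
tcp_pos: [0.4877, 0.0198, -0.0201]
ft_force: [0.8, 0.1, 0.2]
tcp_pos: [0.4877, 0.0197, -0.0241]
ft_force: [-0.0, 0.2, -0.2]
tcp_pos: [0.4877, 0.0198, -0.027]
ft_force: [0.6, -0.4, -0.2]
tcp_pos: [0.4877, 0.0197, -0.0301]
ft_force: [0.1, 0.6, -0.5]
```

```bash
for i in 1; do python3 -m inch '[[[0,0,0],[0,0,0.01],0],[[0,0,0],[0,0,0.01],0],[[0,0,0],[0,0,0.01],0]]' | egrep 'tcp|ft_f'; done
python3 -m inch '[[[0,0,0],[0,0,0.01],0],[[0,0,0],[0,0,0.01],0],[[0,0,0],[0,0,0.01],0]]' | egrep 'tcp|ft_f'
python3 -m inch '[[[0,0,0],[0,0,0.01],0],[[0,0,0],[0,0,0.01],0],[[0,0,0],[0,0,0.01],0]]' | egrep 'tcp|ft_f'
python3 -m inch '[[[0,0,0],[0,0,0.01],0],[[0,0,0],[0,0,0.01],0],[[0,0,0],[0,0,0.01],0]]' | egrep 'tcp|ft_f'
```

```text
tcp_pos: [0.4878, 0.0198, -0.032]
ft_force: [-0.3, -0.4, -0.0]
tcp_pos: [0.4877, 0.0198, -0.034]
ft_force: [0.0, 0.4, 0.2]
tcp_pos: [0.488, 0.0198, -0.0357]
ft_force: [-0.3, 0.5, 4.7]
tcp_pos: [0.4881, 0.0199, -0.0358]
ft_force: [-8.8, -0.7, 35.4]
```

Contact at reported z = -0.0355, so the true finger end sits 35.5 mm above the reported TCP. I'm putting that into the helper and regrasping.

```bash
python3 -m inch '[[[0,0,0],[0,0,-0.1],0],[[0,0,0],[0,0,-0.3],0],[[0,0,0],[0,0,-0.5],1],[[0,0,0],[0,-0.14,-0.5],1],[[0,0,0],[0,-0.28,-0.5],1],[[0,0,0],[0,-0.28,-0.5],1],[[0,0,0],[0,-0.28,-0.5],1],[[0,0,0],[0,-0.28,-0.5],1]]'
sed -i "s/np.array(p)-s\['tcp_pos'\]/np.array(p)-[0,0,.0355]-s['tcp_pos']/; s/world TCP position/world TRUE finger-end position (reported TCP is 35.5mm below)/" h.py
python3 - <<'E'
from h import *
print(togo([.489,-.036,.012],down(np.radians(91.4))))
E
```

```text
clock: 12.2
tcp_pos: [0.4892, -0.0358, 0.0618]
orientation: [0.045, -3.141, -0.001]
ft_force: [0.8, 0.6, -0.1]
gripper_width: 0.0726
gripper_force: 0.0
(array([ 0.0008, -0.0012,  0.4266]), array([ 0.0006, -0.0007,  0.0054]))
```

```bash
python3 -m inch '[[[0,0,0],[0,0,0],1],[[0,0,0],[0,0,0.15],1],[[0,0,0],[0,0,0.3],1],[[0,0,0],[0,0,0.42],1],[[0,0,0],[0,0,0.42],1],[[0,0,0],[0,0,0.42],1],[[0,0,0],[0,0,0.42],0.3],[[0,0,0],[0,0,0.42],0],[[0,0,0],[0,0,0.42],0],[[0,0,0],[0,0,0.42],0]]' 50
python3 -m inch '[[[0,0,0],[0,0,0],0],[[0,0,0],[0,0,0],0],[[0,0,0],[0,0,0],0],[[0,0,0],[0,0,-0.1],0],[[0,0,0],[0,0,-0.2],0],[[0,0,0],[0,0,-0.3],0],[[0,0,0],[0,0,-0.4],0],[[0,0,0],[0,0,-0.4],0]]'
python3 - <<'E'
from h import *
f=cam('wrist')
i=f['img'].astype(int);m=((i[...,2]>110)&(i[...,1]<60)&(i[...,0]<70)).astype(np.uint8)
n,l,st,c=cv2.connectedComponentsWithStats(m);k=1+np.argmax(st[1:,4]);print(st[k])
ys,xs=np.where(l==k);w=ray(f,np.c_[xs,ys],.039+.08)[:,:2];print(w.min(0),w.max(0))
for x0 in np.arange(.38,.48,.02):
    s=w[abs(w[:,0]-x0)<.003]
    if len(s): print(round(x0,2),s[:,1].min().round(4),s[:,1].max().round(4))
# target: rest axis heading -84.4, centre (.6763,-.117); spatula +13mm..
s=state();print(s['tcp_pos'],s['gripper_width'])
print(togo([.6763,-.117,.17]))
E
```

```text
clock: 13.03
tcp_pos: [0.4903, -0.0359, -0.0208]
orientation: [-0.046, 3.139, 0.001]
ft_force: [-0.8, 0.7, 0.2]
gripper_width: 0.0385
gripper_force: 0.0
clock: 13.7
tcp_pos: [0.4916, -0.0364, 0.0613]
orientation: [-0.045, 3.136, 0.001]
ft_force: [1.8, -0.6, -0.7]
gripper_width: 0.0193
gripper_force: 49.5
[ 246    0   52  347 1968]
[ 0.3883931  -0.04898953] [ 0.51387139 -0.02787456]
0.4 -0.0484 -0.0471
0.42 -0.0482 -0.0462
0.44 -0.0475 -0.0457
0.46 -0.047 -0.0451
[ 0.49088107 -0.03604999  0.05977446] 0.019105203405754858
(array([-0.9163, -0.4314, -0.3704]), None)
```

Gripped: 19 mm opening at 49.5 N. Now up, over to the rest and turn.

```bash
python3 -m inch '[[[0,0,0],[0,0,-0.2],0],[[0,0,0],[0,0,-0.4],0],[[0,0,0.15],[-0.1,-0.05,-0.4],0],[[0,0,0.3],[-0.2,-0.1,-0.4],0],[[0,0,0.45],[-0.3,-0.16,-0.4],0],[[0,0,0.6],[-0.4,-0.22,-0.4],0],[[0,0,0.75],[-0.5,-0.27,-0.4],0],[[0,0,0.9],[-0.6,-0.33,-0.4],0],[[0,0,0.95],[-0.7,-0.38,-0.4],0],[[0,0,0.95],[-0.7,-0.38,-0.4],0]]' 
python3 -m inch '[[[0,0,0.15],[0,0,0],0],[[0,0,0.3],[0,0,0],0],[[0,0,0.45],[0,0,0],0],[[0,0,0.6],[0,0,0],0],[[0,0,0.75],[0,0,0],0],[[0,0,0.9],[0,0,0],0],[[0,0,0.95],[0,0,0],0],[[0,0,0.95],[0,0,0],0],[[0,0,0.95],[0,0,0],0]]' 
python3 - <<'E'
from h import *
print(togo([.677,-.128,.07],down(np.radians(5.6))))
E
```

```text
clock: 14.58
tcp_pos: [0.6339, -0.1098, 0.1363]
orientation: [1.106, 2.94, -0.004]
ft_force: [-0.8, -0.2, -0.2]
gripper_width: 0.0192
gripper_force: 49.4
clock: 15.33
tcp_pos: [0.6309, -0.1077, 0.1371]
orientation: [-2.095, -2.339, 0.001]
ft_force: [0.3, 0.2, -0.0]
gripper_width: 0.0193
gripper_force: 49.4
(array([-0.1264,  0.2188,  0.5125]), array([-0.0019, -0.0005,  0.0156]))
```

```bash
python3 -m inch '[[[0,0,0.015],[-0.06,0.1,0.1],0],[[0,0,0.015],[-0.126,0.219,0.2],0],[[0,0,0.015],[-0.126,0.219,0.35],0],[[0,0,0.015],[-0.126,0.219,0.5],0],[[0,0,0.015],[-0.126,0.219,0.5],0],[[0,0,0.015],[-0.126,0.219,0.5],0]]' 
python3 - <<'E'
from h import *
print(togo([.677,-.128,.009],down(np.radians(5.6))))
E
```

```text
clock: 15.83
tcp_pos: [0.6764, -0.1283, 0.0367]
orientation: [-2.109, -2.324, 0.003]
ft_force: [-0.5, -0.7, -0.1]
gripper_width: 0.0192
gripper_force: 49.4
(array([0.0007, 0.0044, 0.3159]), array([-0.0046, -0.0012, -0.0013]))
```

```bash
python3 -m inch '[[[0,0,0],[0,0,0.15],0],[[0,0,0],[0,0,0.25],0],[[0,0,0],[0,0,0.3],0],[[0,0,0],[0,0,0.3],0],[[0,0,0],[0,0,0.31],0],[[0,0,0],[0,0,0.31],0.4],[[0,0,0],[0,0,0.31],0.4],[[0,0,0],[0,0,0.31],0.4],[[0,0,0],[0,0,0.31],0.4]]'
python3 -m inch '[[[0,0,0],[0,0,0],0.4],[[0,0,0],[0,0,0],0.4],[[0,0,0],[0,0,-0.15],0.4],[[0,0,0],[0,0,-0.3],0.4],[[0,0,0],[0,0,-0.5],0.4],[[0,0,0],[0,0,-0.7],0.4],[[0,0,0],[0,0,-0.7],1],[[0,0,0],[0,0,-0.7],1],[[0,0,0],[0,0,-0.7],1],[[0,0,0],[0,0,-0.7],1]]'
python3 - <<'E'
from h import *
f=cam('wrist');cv2.imwrite('pics/w6.png',f['img']);g=cam('top')
for F,z in((f,.018),):
    i=F['img'].astype(int);m=((i[...,2]>110)&(i[...,1]<60)&(i[...,0]<70)).astype(np.uint8)
    n,l,st,c=cv2.connectedComponentsWithStats(m);k=1+np.argmax(st[1:,4]);ys,xs=np.where(l==k)
    w=ray(F,np.c_[xs,ys],z)[:,:2]
    a=np.radians(-84.4);d=(w-[.6763,-.117])@np.array([[np.cos(a),-np.sin(a)],[np.sin(a),np.cos(a)]])
    print(st[k],d.min(0),d.max(0))
    for u in(-.1,-.06,.05,.07,.09):
        s=d[abs(d[:,0]-u)<.003]
        if len(s): print(u,s[:,1].min().round(4),s[:,1].max().round(4))
R=state();print(R['tcp_pos'])
E
```

```text
clock: 16.58
tcp_pos: [0.6785, -0.1285, -0.0229]
orientation: [2.112, 2.325, 0.001]
ft_force: [-0.4, -0.1, 0.1]
gripper_width: 0.0344
gripper_force: 0.0
clock: 17.42
tcp_pos: [0.677, -0.1278, 0.1145]
orientation: [-2.111, -2.324, 0.001]
ft_force: [0.4, -0.8, -0.1]
gripper_width: 0.0801
gripper_force: 0.0
[ 249   24   62  288 9397] [-0.11722944 -0.02548971] [0.11652025 0.02688487]
-0.1 -0.0076 0.0099
-0.06 -0.008 0.0103
0.05 -0.0251 0.0268
0.07 -0.0248 0.0264
0.09 -0.0252 0.0268
[ 0.67702816 -0.1280714   0.11442417]
```

View pics/w6.png

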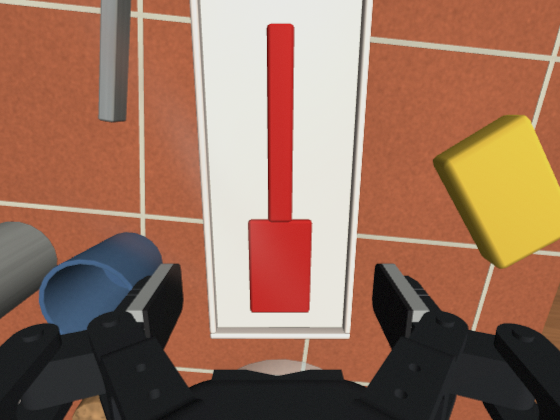

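The spatula lies flat and centred in the rest at (280,170). Now to the tray handle.

```bash
python3 -m inch '[[[0,0,-0.15],[0.1,-0.05,-0.1],1],[[0,0,-0.3],[0.25,-0.1,-0.1],1],[[0,0,-0.45],[0.4,-0.2,-0.1],1],[[0,0,-0.6],[0.6,-0.3,-0.1],1],[[0,0,-0.75],[0.75,-0.35,-0.1],1],[[0,0,-0.9],[0.9,-0.4,-0.1],1],[[0,0,-0.9],[0.9,-0.4,-0.1],1],[[0,0,-0.9],[0.9,-0.4,-0.1],1]]' >/dev/null
python3 - <<'E'
from h import *
print(state()['tcp_pos'],togo([.535,.128,.17],down(np.pi/2-.0661)))
E
```

```text
[0.58006428 0.04554771 0.13536072] (array([0.448 , 0.1416, 0.005 ]), array([ 2.000e-04, -2.200e-03, -8.891e-01]))
```

```bash
python3 -m inch '[[[0,0,-0.15],[0.15,0.05,0],1],[[0,0,-0.3],[0.3,0.1,0],1],[[0,0,-0.45],[0.45,0.14,0],1],[[0,0,-0.6],[0.45,0.14,0],1],[[0,0,-0.75],[0.45,0.14,0],1],[[0,0,-0.89],[0.45,0.14,0],1],[[0,0,-0.89],[0.45,0.14,0],1],[[0,0,-0.89],[0.45,0.14,0],1]]' >/dev/null
python3 - <<'E'
from h import *
f=cam('wrist')
print(state()['tcp_pos'])
hs=cv2.cvtColor(f['img'],cv2.COLOR_BGR2HSV);print(hs[int(proj(f,[.533,.13,.06])[0,1]),int(proj(f,[.533,.13,.06])[0,0])],proj(f,[.533,.13,.06]))
cv2.imwrite('pics/w7.png',f['img'])
E
```

```text
[0.53610789 0.12440863 0.13579957]
[ 13 144 158] [[284.8419344 200.6728268]]
```

View pics/w7.png

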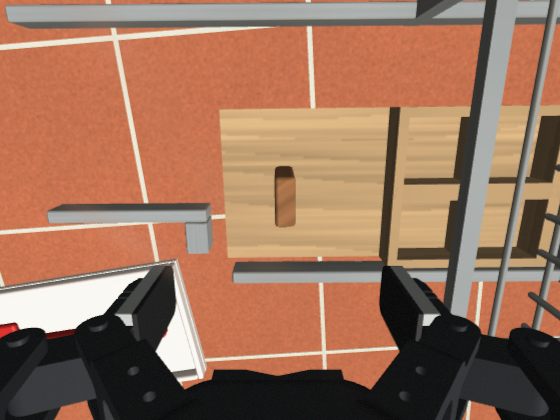

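The picture shows the handle tab at (285,201), exactly where predicted, with the tray's end edge at columns 220-228 and the stop at (199,235). I'm descending to grip low.

```bash
python3 - <<'E'
from h import *
f=cam('wrist')
print(ray(f,[(285,175),(285,227),(275,201),(295,201)],.06).round(4).tolist(),ray(f,[(220,110),(228,257)],.005).round(4).tolist())
print(togo([.533,.13,.014],down(np.pi/2-.0661)))
E
```

```text
[[0.5133, 0.1317, 0.06], [0.5541, 0.1288, 0.06], [0.5327, 0.1227, 0.06], [0.5338, 0.1378, 0.06]] [[0.4634, 0.0804, 0.005], [0.5999, 0.0715, 0.005]]
(array([0.0168, 0.0264, 0.7865]), array([-0.0009, -0.0003, -0.011 ]))
```

```bash
python3 -m inch '[[[0,0,-0.01],[0.017,0.026,0.2],1],[[0,0,-0.01],[0.017,0.026,0.4],1],[[0,0,-0.01],[0.017,0.026,0.55],1],[[0,0,-0.01],[0.017,0.026,0.7],1],[[0,0,-0.01],[0.017,0.026,0.78],1],[[0,0,-0.01],[0.017,0.026,0.78],1],[[0,0,-0.01],[0.017,0.026,0.78],0.3],[[0,0,-0.01],[0.017,0.026,0.78],0],[[0,0,-0.01],[0.017,0.026,0.78],0],[[0,0,-0.01],[0.017,0.026,0.78],0]]' 60
python3 -m inch '[[[0,0,0],[0,0,0],0],[[0,0,0],[0,0,0],0],[[0,0,0],[0,0,0],0],[[0,0,0],[0,0,0],0]]'
```

```text
clock: 19.78
tcp_pos: [0.5338, 0.1315, -0.0185]
orientation: [0.097, 3.138, 0.002]
ft_force: [0.4, -1.1, -0.9]
gripper_width: 0.0386
gripper_force: 0.0
clock: 20.12
tcp_pos: [0.5334, 0.1313, -0.0189]
orientation: [0.096, 3.139, 0.001]
ft_force: [-2.7, -0.4, 5.9]
gripper_width: 0.0151
gripper_force: 59.6
```

Handle gripped (15 mm, 60 N). Sideways out towards the robot: tool +x.

```bash
python3 -m inch '[[[0,0,0],[0.04,0,0],0],[[0,0,0],[0.08,0,0],0],[[0,0,0],[0.13,0,0],0],[[0,0,0],[0.18,0,0],0],[[0,0,0],[0.23,0,0],0],[[0,0,0],[0.28,0,0],0],[[0,0,0],[0.3,0,0],0],[[0,0,0],[0.3,0,0],0]]'
python3 -m inch '[[[0,0,0],[0,-0.01,0],0],[[0,0,0],[0,-0.04,0],0],[[0,0,0],[0,-0.07,0],0],[[0,0,0],[0,-0.1,0],0],[[0,0,0],[0,-0.13,0],0],[[0,0,0],[0,-0.15,0],0],[[0,0,0],[0,-0.15,0],0]]'
```

```text
clock: 20.78
tcp_pos: [0.4724, 0.1353, -0.019]
orientation: [0.097, 3.139, 0.002]
ft_force: [0.0, -0.1, 10.9]
gripper_width: 0.0154
gripper_force: 60.4
clock: 21.37
tcp_pos: [0.471, 0.1064, -0.019]
orientation: [0.094, 3.139, 0.004]
ft_force: [0.1, 3.3, 11.8]
gripper_width: 0.0155
gripper_force: 60.5
```

```bash
python3 -m inch '[[[0,0,0],[0,-0.06,0],0],[[0,0,0],[0,-0.12,0],0],[[0,0,0],[0,-0.18,0],0],[[0,0,0],[0,-0.24,0],0],[[0,0,0],[0,-0.3,0],0],[[0,0,0],[0,-0.36,0],0],[[0,0,0],[0,-0.38,0],0]]'
python3 -m inch '[[[0,0,0],[0,-0.06,0],0],[[0,0,0],[0,-0.12,0],0],[[0,0,0],[0,-0.18,0],0],[[0,0,0],[0,-0.24,0],0],[[0,0,0],[0,-0.3,0],0],[[0,0,0],[0,-0.36,0],0],[[0,0,0],[0,-0.38,0],0],[[0,0,0],[0,-0.38,0],0]]'
```

```text
clock: 21.95
tcp_pos: [0.4664, 0.03, -0.019]
orientation: [0.095, 3.139, 0.004]
ft_force: [0.4, 8.7, 11.5]
gripper_width: 0.0157
gripper_force: 60.5
clock: 22.62
tcp_pos: [0.4618, -0.0461, -0.019]
orientation: [0.095, 3.139, 0.003]
ft_force: [-0.4, 1.1, 13.5]
gripper_width: 0.015
gripper_force: 60.9
```

Tray is out, at about rack y -22 mm. I'll release, rise and look at the pockets.

```bash
python3 -m inch '[[[0,0,0],[0,0,0],0.6],[[0,0,0],[0,0,0],0.8],[[0,0,0],[0,0,0],0.8],[[0,0,0],[0,0,-0.1],0.8],[[0,0,0],[0,0,-0.3],0.8],[[0,0,0],[0,0,-0.5],0.8],[[0,0,0],[0,0.1,-0.7],0.8],[[0,0,0],[0,0.25,-0.9],0.8],[[0,0,0],[0,0.4,-1],0.8],[[0,0,0],[0,0.5,-1],0.8]]' 
python3 -m inch '[[[0,0,0],[0,0,0],0.8],[[0,0,0],[0,0,0],0.8],[[0,0,0],[0,0,0],0.8]]' >/dev/null
python3 - <<'E'
from h import *
f=cam('wrist');g=f['img'].copy()
print(state()['tcp_pos'])
a=-.0661;c,s=np.cos(a),np.sin(a);h=np.array([.4621,-.0461])
def tw(x,y,z): return [h[0]+c*x-s*(y+.09),h[1]+s*x+c*(y+.09),z]
for px,py in((-.034,.036),(.034,.036),(-.034,.1045),(.034,.1045)):
    q=[tw(px+i*.027,py+j*.027,.032) for i,j in((-1,-1),(1,-1),(1,1),(-1,1))]
    cv2.polylines(g,[proj(f,q).round().astype(int)],True,(255,0,255),1)
    print(np.round(tw(px,py,0)[:2],4))
q=[tw(i*.069,j,.005) for i,j in((-1,-.145),(1,-.145))];cv2.polylines(g,[proj(f,q).round().astype(int)],True,(255,0,255),1)
cv2.imwrite('pics/w8.png',cv2.resize(g[50:350],(800,429)))
E
```

```text
clock: 23.45
tcp_pos: [0.4697, 0.0555, 0.1843]
orientation: [0.096, 3.134, 0.006]
ft_force: [0.8, 0.4, 0.8]
gripper_width: 0.0682
gripper_force: 0.0
[0.46695512 0.05194821 0.17935657]
[0.4365 0.0819]
[0.5043 0.0774]
[0.441  0.1502]
[0.5089 0.1457]
```

View pics/w8.png

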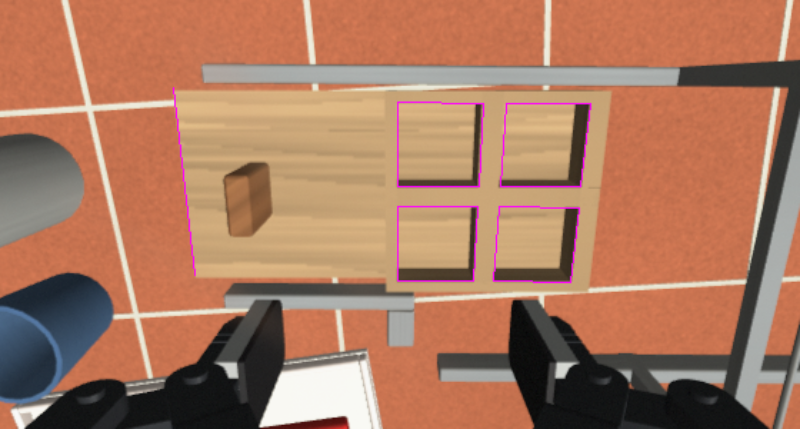

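Overlaid pocket outlines (magenta) fall on the real pockets at (438,145), (545,145), (438,245) and (537,245). The tray pose is good, so now to the jars.

```bash
python3 -m inch '[[[0,0,0],[-0.05,-0.18,0],0.8],[[0,0,0],[-0.1,-0.36,0],0.8],[[0,0,0],[-0.15,-0.54,0],0.8],[[0,0,0],[-0.2,-0.72,0],0.8],[[0,0,0],[-0.22,-0.87,0],0.8]]'>/dev/null
python3 -m inch '[[[0,0,0],[-0.05,-0.18,0],0.8],[[0,0,0],[-0.1,-0.36,0],0.8],[[0,0,0],[-0.15,-0.54,0],0.8],[[0,0,0],[-0.2,-0.72,0],0.8],[[0,0,0],[-0.22,-0.87,0],0.8],[[0,0,0],[-0.22,-0.87,0],0.8],[[0,0,0],[-0.22,-0.87,0],0.8],[[0,0,0],[-0.22,-0.87,0],0.8]]' >/dev/null
cat > j.py <<'E'
from h import *
from scipy.spatial import cKDTree
def jars(n='wrist',pr=True):
    f=cam(n);o=[]
    for a,c,m in blobs(f,(10,80,70),(24,200,255),80 if n=='top' else 150):
        ys,xs=np.where(m);w=ray(f,np.c_[xs,ys],.078)[:,:2]*1000
        (cx,cy),r=cv2.minEnclosingCircle(w.astype(np.float32))
        if 17<r<30: o.append((round(cx/1000,4),round(cy/1000,4),round(r,1),c.round(0).tolist()))
    if pr: print(n,*o,sep='\n ')
    return o
if __name__=='__main__':
    jars();jars('top');print(state()['tcp_pos'])
E
python3 j.py
```

```text
wrist
 (0.4532, -0.3185, 24.2, [244.0, 98.0])
 (0.5542, -0.3098, 25.7, [267.0, 218.0])
 (0.5661, -0.4083, 24.3, [155.0, 242.0])
 (0.5898, -0.3571, 17.6, [217.0, 263.0])
 (0.7655, -0.1407, 27.2, [444.0, 407.0])
top
 (0.4523, -0.3206, 24.0, [394.0, 258.0])
[ 0.53402711 -0.29879937  0.17954691]
```

```bash
python3 - <<'E'
from h import *
for p in([.553,-.310],[.566,-.4095],[.453,-.3195]): print(togo(p+[.04],down(np.pi/2-.0661)))
E
```

```text
(array([-0.0989, -0.051 ,  0.8751]), array([ 0.0012, -0.0012,  0.0069]))
(array([-0.1939, -0.5436,  0.8746]), array([ 0.0012, -0.0012,  0.0069]))
(array([ 0.3973, -0.1287,  0.8755]), array([ 0.0012, -0.0012,  0.0069]))
```

```bash
python3 -m inch '[[[0,0,0],[-0.1,-0.05,0.1],0.85],[[0,0,0],[-0.1,-0.05,0.3],0.85],[[0,0,0],[-0.1,-0.05,0.5],0.85],[[0,0,0],[-0.1,-0.05,0.65],0.85],[[0,0,0],[-0.1,-0.05,0.8],0.85],[[0,0,0],[-0.1,-0.05,0.87],0.85],[[0,0,0],[-0.1,-0.05,0.87],0.85],[[0,0,0],[-0.1,-0.05,0.87],0],[[0,0,0],[-0.1,-0.05,0.87],0],[[0,0,0],[-0.1,-0.05,0.87],0]]' 40
python3 -m inch '[[[0,0,0],[0,0,0],0],[[0,0,0],[0,0,0],0],[[0,0,0],[0,0,-0.1],0],[[0,0,0],[0,0,-0.25],0],[[0,0,0],[0,0,-0.45],0],[[0,0,0],[0,0,-0.65],0],[[0,0,0],[0,0,-0.8],0],[[0,0,0],[0,0,-0.8],0],[[0,0,0],[0,0,-0.8],0]]'
python3 - <<'E'
from h import *
print(togo([.5089,.1457,.20],down(np.pi/2-.0661)))
E
```

```text
clock: 25.77
tcp_pos: [0.5552, -0.3115, 0.0084]
orientation: [0.096, 3.137, -0.002]
ft_force: [-0.4, 0.1, 1.2]
gripper_width: 0.0428
gripper_force: 40.3
clock: 26.52
tcp_pos: [0.5548, -0.3117, 0.1689]
orientation: [0.096, 3.135, -0.002]
ft_force: [-0.1, 0.2, -2.0]
gripper_width: 0.043
gripper_force: 41.1
(array([0.3692, 2.2685, 0.018 ]), array([-0.0013,  0.0065,  0.0062]))
```

```bash
python3 -m inch '[[[0,0,0],[0.04,0.15,0],0],[[0,0,0],[0.06,0.34,0],0],[[0,0,0],[0.09,0.54,0],0],[[0,0,0],[0.12,0.75,0],0]]'>/dev/null
python3 -m inch '[[[0,0,0],[0.04,0.19,0],0],[[0,0,0],[0.06,0.38,0],0],[[0,0,0],[0.09,0.57,0],0],[[0,0,0],[0.12,0.75,0],0]]'>/dev/null
python3 -m inch '[[[0,0,0],[0.04,0.19,0],0],[[0,0,0],[0.06,0.38,0],0],[[0,0,0],[0.09,0.57,0],0],[[0,0,0],[0.13,0.7,0],0],[[0,0,0],[0.13,0.77,0],0],[[0,0,0],[0.13,0.77,0],0],[[0,0,0],[0.13,0.77,0],0],[[0,0,0],[0.13,0.77,0],0]]'
python3 - <<'E'
from h import *
print(togo([.5089,.1457,.052],down(np.pi/2-.0661)))
E
```

```text
clock: 27.85
tcp_pos: [0.5077, 0.1441, 0.1657]
orientation: [-0.099, -3.14, 0.002]
ft_force: [-0.7, -0.7, -1.8]
gripper_width: 0.043
gripper_force: 41.2
(array([-0.0059,  0.0095,  0.7459]), array([-0.0015, -0.0005,  0.0038]))
```

```bash
python3 -m inch '[[[0,0,0],[-0.006,0.009,0.15],0],[[0,0,0],[-0.006,0.009,0.3],0],[[0,0,0],[-0.006,0.009,0.45],0],[[0,0,0],[-0.006,0.009,0.56],0],[[0,0,0],[-0.006,0.009,0.64],0],[[0,0,0],[-0.006,0.009,0.7],0],[[0,0,0],[-0.006,0.009,0.73],0],[[0,0,0],[-0.006,0.009,0.745],0],[[0,0,0],[-0.006,0.009,0.745],0],[[0,0,0],[-0.006,0.009,0.75],0]]'
python3 -m inch '[[[0,0,0],[0,0,0],0.65],[[0,0,0],[0,0,0],0.65],[[0,0,0],[0,0,0],0.65],[[0,0,0],[0,0,-0.05],0.65],[[0,0,0],[0,0,-0.2],0.65],[[0,0,0],[0,0,-0.4],0.65],[[0,0,0],[0,0,-0.6],0.65],[[0,0,0],[0,0,-0.8],0.7],[[0,0,0],[0,0,-0.8],0.7]]'
python3 - <<'E'
from j import *
jars()
for p in([.566,-.4095],[.453,-.3195]): print(togo(p+[.2],down(np.pi/2-.0661)))
E
```

```text
clock: 28.68
tcp_pos: [0.5098, 0.1476, 0.017]
orientation: [0.097, 3.139, 0.001]
ft_force: [0.1, 0.1, -1.1]
gripper_width: 0.043
gripper_force: 41.3
clock: 29.43
tcp_pos: [0.5132, 0.148, 0.1841]
orientation: [0.098, 3.13, 0.009]
ft_force: [0.2, -0.1, 0.6]
gripper_width: 0.0598
gripper_force: 0.0
wrist
 (0.7438, -0.0386, 18.7, [111.0, 414.0])
(array([-0.4421, -2.7674,  0.0722]), array([0.0062, 0.0088, 0.0059]))
(array([ 0.1495, -2.3529,  0.0701]), array([0.0062, 0.0088, 0.0059]))
```

```bash
python3 -m inch '[[[0,0,0],[-0.03,-0.18,0],0.8],[[0,0,0],[-0.06,-0.37,0],0.8],[[0,0,0],[-0.09,-0.56,0],0.8],[[0,0,0],[-0.12,-0.75,0],0.8],[[0,0,0],[-0.15,-0.92,0],0.8]]'>/dev/null
python3 -m inch '[[[0,0,0],[-0.03,-0.18,0],0.8],[[0,0,0],[-0.06,-0.37,0],0.8],[[0,0,0],[-0.09,-0.56,0],0.8],[[0,0,0],[-0.12,-0.75,0],0.8],[[0,0,0],[-0.15,-0.92,0],0.8]]'>/dev/null
python3 -m inch '[[[0,0,0],[-0.03,-0.18,0],0.8],[[0,0,0],[-0.06,-0.37,0],0.8],[[0,0,0],[-0.09,-0.56,0],0.8],[[0,0,0],[-0.12,-0.75,0],0.8],[[0,0,0],[-0.15,-0.9,0],0.8],[[0,0,0],[-0.15,-0.9,0],0.8],[[0,0,0],[-0.15,-0.9,0],0.8],[[0,0,0],[-0.15,-0.9,0],0.8]]'
python3 - <<'E'
from j import *
jars();jars('top')
for p in([.566,-.4095],[.453,-.3195]): print(togo(p+[.04],down(np.pi/2-.0661)))
E
```

```text
clock: 30.98
tcp_pos: [0.565, -0.404, 0.1754]
orientation: [-0.096, -3.139, -0.002]
ft_force: [0.6, 0.6, 0.9]
gripper_width: 0.0679
gripper_force: 0.0
wrist
 (0.4538, -0.3219, 22.4, [381.0, 43.0])
 (0.5668, -0.4103, 22.6, [270.0, 200.0])
top
 (0.5674, -0.4086, 24.3, [421.0, 223.0])
 (0.4517, -0.321, 23.8, [394.0, 258.0])
(array([-0.0033, -0.0343,  0.8566]), array([ 0.0018, -0.0003,  0.0086]))
(array([0.5874, 0.3813, 0.8574]), array([ 0.0018, -0.0003,  0.0086]))
```

```bash
python3 -m inch '[[[0,0,0],[-0.005,-0.035,0.1],0.85],[[0,0,0],[-0.005,-0.035,0.3],0.85],[[0,0,0],[-0.005,-0.035,0.5],0.85],[[0,0,0],[-0.005,-0.035,0.65],0.85],[[0,0,0],[-0.005,-0.035,0.8],0.85],[[0,0,0],[-0.005,-0.035,0.85],0.85],[[0,0,0],[-0.005,-0.035,0.85],0.85],[[0,0,0],[-0.005,-0.035,0.85],0],[[0,0,0],[-0.005,-0.035,0.85],0],[[0,0,0],[-0.005,-0.035,0.85],0]]' 40
python3 -m inch '[[[0,0,0],[0,0,0],0],[[0,0,0],[0,0,0],0],[[0,0,0],[0,0,-0.1],0],[[0,0,0],[0,0,-0.25],0],[[0,0,0],[0,0,-0.45],0],[[0,0,0],[0,0,-0.65],0],[[0,0,0],[0,0,-0.8],0],[[0,0,0],[0,0,-0.8],0],[[0,0,0],[0,0,-0.8],0]]'
python3 - <<'E'
from h import *
print(togo([.441,.1502,.20],down(np.pi/2-.0661)))
E
```

```text
clock: 31.92
tcp_pos: [0.5673, -0.4125, 0.0088]
orientation: [0.095, 3.137, -0.002]
ft_force: [-0.3, 2.1, 2.6]
gripper_width: 0.0432
gripper_force: 40.1
clock: 32.67
tcp_pos: [0.5668, -0.413, 0.1695]
orientation: [0.096, 3.135, -0.004]
ft_force: [-0.2, -0.4, -1.6]
gripper_width: 0.0429
gripper_force: 40.9
(array([0.8008, 2.7721, 0.0148]), array([-0.0029,  0.0065,  0.006 ]))
```

```bash
python3 -m inch '[[[0,0,0],[0.05,0.15,0],0],[[0,0,0],[0.1,0.34,0],0],[[0,0,0],[0.16,0.54,0],0],[[0,0,0],[0.22,0.74,0],0],[[0,0,0],[0.27,0.92,0],0]]'>/dev/null
python3 -m inch '[[[0,0,0],[0.05,0.18,0],0],[[0,0,0],[0.1,0.37,0],0],[[0,0,0],[0.16,0.56,0],0],[[0,0,0],[0.22,0.75,0],0],[[0,0,0],[0.27,0.92,0],0]]'>/dev/null
python3 -m inch '[[[0,0,0],[0.05,0.18,0],0],[[0,0,0],[0.1,0.37,0],0],[[0,0,0],[0.16,0.56,0],0],[[0,0,0],[0.22,0.75,0],0],[[0,0,0],[0.26,0.92,0],0],[[0,0,0],[0.26,0.92,0],0],[[0,0,0],[0.26,0.92,0],0],[[0,0,0],[0.26,0.92,0],0]]'
python3 - <<'E'
from h import *
print(togo([.441,.1502,.052],down(np.pi/2-.0661)))
E
```

```text
clock: 34.17
tcp_pos: [0.4394, 0.1483, 0.1655]
orientation: [-0.095, -3.139, 0.002]
ft_force: [-0.1, -0.2, -0.4]
gripper_width: 0.0432
gripper_force: 41.0
(array([-0.0082,  0.0105,  0.7451]), array([-0.0013, -0.0011,  0.0068]))
```

```bash
python3 -m inch '[[[0,0,0],[-0.006,0.006,0.15],0],[[0,0,0],[-0.006,0.006,0.3],0],[[0,0,0],[-0.006,0.006,0.45],0],[[0,0,0],[-0.006,0.006,0.56],0],[[0,0,0],[-0.006,0.006,0.64],0],[[0,0,0],[-0.006,0.006,0.7],0],[[0,0,0],[-0.006,0.006,0.73],0],[[0,0,0],[-0.006,0.006,0.745],0],[[0,0,0],[-0.006,0.006,0.745],0],[[0,0,0],[-0.006,0.006,0.75],0]]'
python3 -m inch '[[[0,0,0],[0,0,0],0.65],[[0,0,0],[0,0,0],0.65],[[0,0,0],[0,0,0],0.65],[[0,0,0],[0,0,-0.05],0.65],[[0,0,0],[0,0,-0.2],0.65],[[0,0,0],[0,0,-0.4],0.65],[[0,0,0],[0,0,-0.6],0.65],[[0,0,0],[0,0,-0.8],0.7],[[0,0,0],[0,0,-0.8],0.7]]'
python3 - <<'E'
from j import *
print(togo([.4528,-.3205,.2],down(np.pi/2-.0661)))
E
```

```text
clock: 35.0
tcp_pos: [0.4419, 0.1497, 0.0167]
orientation: [0.098, 3.139, 0.001]
ft_force: [-0.2, -0.1, -0.3]
gripper_width: 0.0431
gripper_force: 41.1
clock: 35.75
tcp_pos: [0.4451, 0.1508, 0.1834]
orientation: [0.098, 3.131, 0.01]
ft_force: [1.4, 0.2, -0.9]
gripper_width: 0.0601
gripper_force: 0.0
(array([-0.1851, -2.35  ,  0.0799]), array([0.0087, 0.0107, 0.0043]))
```

```bash
python3 -m inch '[[[0,0,0],[-0.01,-0.18,0],0.8],[[0,0,0],[-0.02,-0.37,0],0.8],[[0,0,0],[-0.03,-0.56,0],0.8],[[0,0,0],[-0.04,-0.72,0],0.8],[[0,0,0],[-0.06,-0.78,0],0.8]]'>/dev/null
python3 -m inch '[[[0,0,0],[-0.01,-0.18,0],0.8],[[0,0,0],[-0.02,-0.37,0],0.8],[[0,0,0],[-0.03,-0.56,0],0.8],[[0,0,0],[-0.04,-0.72,0],0.8],[[0,0,0],[-0.06,-0.78,0],0.8]]'>/dev/null
python3 -m inch '[[[0,0,0],[-0.01,-0.18,0],0.8],[[0,0,0],[-0.02,-0.37,0],0.8],[[0,0,0],[-0.03,-0.56,0],0.8],[[0,0,0],[-0.04,-0.72,0],0.8],[[0,0,0],[-0.06,-0.78,0],0.8],[[0,0,0],[-0.06,-0.78,0],0.8],[[0,0,0],[-0.06,-0.78,0],0.8],[[0,0,0],[-0.06,-0.78,0],0.8]]'
python3 - <<'E'
from j import *
jars();o=jars('top')
for p in([.453,-.3208],): print(togo(p+[.04],down(np.pi/2-.0661)))
E
```

```text
clock: 37.25
tcp_pos: [0.4485, -0.3181, 0.1762]
orientation: [-0.095, -3.14, -0.002]
ft_force: [-0.0, -0.0, -0.3]
gripper_width: 0.0685
gripper_force: 0.0
wrist
 (0.4522, -0.3206, 22.6, [274.0, 202.0])
top
 (0.4523, -0.3205, 23.5, [393.0, 255.0])
(array([-0.0217, -0.0155,  0.8585]), array([0.0014, 0.0002, 0.0087]))
```

```bash
python3 -m inch '[[[0,0,0],[-0.02,-0.015,0.1],0.8],[[0,0,0],[-0.02,-0.015,0.3],0.8],[[0,0,0],[-0.02,-0.015,0.5],0.8],[[0,0,0],[-0.02,-0.015,0.65],0.8],[[0,0,0],[-0.02,-0.015,0.8],0.8],[[0,0,0],[-0.02,-0.015,0.85],0.8],[[0,0,0],[-0.02,-0.015,0.85],0.8],[[0,0,0],[-0.02,-0.015,0.85],0],[[0,0,0],[-0.02,-0.015,0.85],0],[[0,0,0],[-0.02,-0.015,0.85],0]]' 40
python3 -m inch '[[[0,0,0],[0,0,0],0],[[0,0,0],[0,0,0],0],[[0,0,0],[0,0,-0.1],0],[[0,0,0],[0,0,-0.25],0],[[0,0,0],[0,0,-0.45],0],[[0,0,0],[0,0,-0.65],0],[[0,0,0],[0,0,-0.8],0],[[0,0,0],[0,0,-0.8],0],[[0,0,0],[0,0,-0.8],0]]'
python3 - <<'E'
from j import *
jars('top')
print(togo([.4365,.0819,.20],down(np.pi/2-.0661)),togo([.5043,.0774,.2])[0])
E
```

```text
clock: 38.18
tcp_pos: [0.4536, -0.323, 0.0081]
orientation: [0.095, 3.137, -0.001]
ft_force: [0.4, 0.6, 4.4]
gripper_width: 0.043
gripper_force: 40.4
clock: 38.93
tcp_pos: [0.4535, -0.323, 0.1684]
orientation: [0.095, 3.135, -0.001]
ft_force: [0.2, -0.4, -2.0]
gripper_width: 0.0429
gripper_force: 41.1
top
(array([0.2033, 2.0118, 0.0117]), array([0.0005, 0.0026, 0.0068])) [-0.1364  2.01    0.0124]
```

```bash
python3 -m inch '[[[0,0,0],[0.02,0.15,0],0],[[0,0,0],[0.04,0.34,0],0],[[0,0,0],[0.06,0.54,0],0],[[0,0,0],[0.08,0.74,0],0],[[0,0,0],[0.1,0.95,0],0]]'>/dev/null
python3 -m inch '[[[0,0,0],[0.02,0.19,0],0],[[0,0,0],[0.04,0.38,0],0],[[0,0,0],[0.06,0.57,0],0],[[0,0,0],[0.08,0.76,0],0],[[0,0,0],[0.1,0.95,0],0],[[0,0,0],[0.1,1,0],0],[[0,0,0],[0.1,1,0],0],[[0,0,0],[0.1,1,0],0]]'
python3 - <<'E'
from h import *
print(togo([.4365,.0817,.052],down(np.pi/2-.0661)))
E
```

```text
clock: 40.07
tcp_pos: [0.4355, 0.0686, 0.1653]
orientation: [-0.093, -3.139, 0.002]
ft_force: [-0.0, -0.9, -1.2]
gripper_width: 0.0433
gripper_force: 41.2
(array([-0.0022,  0.0669,  0.7437]), array([-0.0019, -0.0018,  0.0084]))
```

```bash
python3 -m inch '[[[0,0,0],[-0.003,0.064,0.1],0],[[0,0,0],[-0.003,0.064,0.25],0],[[0,0,0],[-0.003,0.064,0.4],0],[[0,0,0],[-0.003,0.064,0.5],0],[[0,0,0],[-0.003,0.064,0.6],0],[[0,0,0],[-0.003,0.064,0.68],0],[[0,0,0],[-0.003,0.064,0.73],0],[[0,0,0],[-0.003,0.064,0.745],0],[[0,0,0],[-0.003,0.064,0.745],0],[[0,0,0],[-0.003,0.064,0.75],0]]'
python3 -m inch '[[[0,0,0],[0,0,0],0.62],[[0,0,0],[0,0,0],0.62],[[0,0,0],[0,0,0],0.62],[[0,0,0],[0,0,-0.05],0.62],[[0,0,0],[0,0,-0.2],0.62],[[0,0,0],[0,0,-0.4],0.62],[[0,0,0],[0,0,-0.6],0.62],[[0,0,0],[0,0,-0.8],0.7],[[0,0,0],[0,0,-1],0.7],[[0,0,0],[0,0,-1],0.7]]'
python3 -m inch '[[[0,0,0],[0.15,0,0],0.7],[[0,0,0],[0.3,0,0],0.7],[[0,0,0],[0.3,0,0],0.7],[[0,0,0],[0.3,0,0],0.7]]'
python3 - <<'E'
from j import *
f=cam('wrist');g=f['img'].copy()
print(state()['tcp_pos'])
P=np.array([[.4365,.0819],[.5089,.1457],[.441,.1502],[.5043,.0774]])
for p in P:
    q=[[p[0]+.022*np.cos(t),p[1]+.022*np.sin(t),.083] for t in np.linspace(0,6.28,40)]
    cv2.polylines(g,[proj(f,q).round().astype(int)],True,(255,0,255),1)
a=-.0661;c,s=np.cos(a),np.sin(a)
t=cam('top')['img'][195:300,150:325]
cv2.imwrite('pics/w9.png',np.hstack([cv2.resize(g,(480,360)),cv2.resize(t,(320,360))[:, :]]))
E
```

```text
clock: 40.9
tcp_pos: [0.4382, 0.0808, 0.0167]
orientation: [0.098, 3.139, 0.0]
ft_force: [-0.2, 0.3, -0.4]
gripper_width: 0.0429
gripper_force: 41.3
clock: 41.73
tcp_pos: [0.4414, 0.0813, 0.2231]
orientation: [0.099, 3.131, 0.01]
ft_force: [1.8, 0.1, -0.8]
gripper_width: 0.0597
gripper_force: 0.0
clock: 42.07
tcp_pos: [0.3769, 0.0854, 0.2168]
orientation: [0.093, 3.14, 0.006]
ft_force: [-0.2, -0.7, 0.1]
gripper_width: 0.0596
gripper_force: 0.0
[0.37792736 0.0853964  0.21682266]
```

View pics/w9.png

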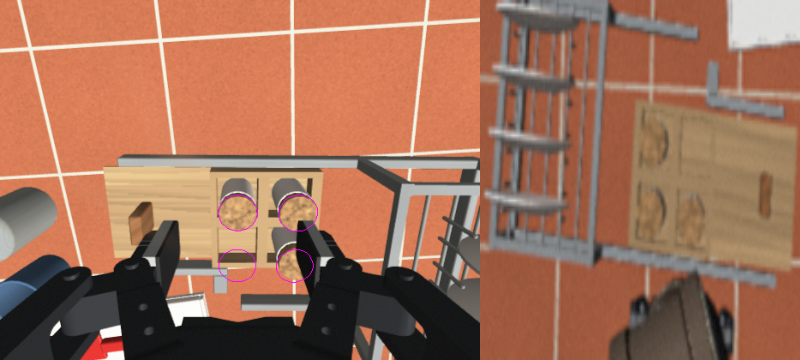

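All three jars stand in pockets 0, 2 and 3, with the cork tops on the predicted circles at (238,212), (297,212) and (295,265). The tray is unmoved, so back to the handle.

```bash
python3 - <<'E'
from h import *
print(togo([.4625,-.046,.12],down(np.pi/2-.0661)))
E
```

```text
(array([-0.4592, -0.6303,  0.6604]), array([0.0021, 0.0013, 0.0064]))
```

```bash
python3 -m inch '[[[0,0,0],[-0.1,-0.15,0],0.8],[[0,0,0],[-0.2,-0.3,0],0.8],[[0,0,0],[-0.35,-0.43,0.1],0.8],[[0,0,0],[-0.46,-0.55,0.2],0.8],[[0,0,0],[-0.46,-0.63,0.35],0.8],[[0,0,0],[-0.46,-0.63,0.5],0.8],[[0,0,0],[-0.46,-0.63,0.66],0.8],[[0,0,0],[-0.46,-0.63,0.66],0.8],[[0,0,0],[-0.46,-0.63,0.66],0.8]]'
python3 - <<'E'
from h import *
f=cam('wrist')
hs=cv2.cvtColor(f['img'],cv2.COLOR_BGR2HSV)
u,v=proj(f,[.4621,-.0461,.06])[0].round().astype(int);print(u,v)
r=hs[v,u-40:u+41];print(r[::4,1].tolist(),r[::4,2].tolist())
print(togo([.4625,-.046,.0155],down(np.pi/2-.0661)))
E
```

```text
clock: 42.92
tcp_pos: [0.4612, -0.0479, 0.0833]
orientation: [-0.099, -3.136, 0.005]
ft_force: [0.4, -0.3, -0.1]
gripper_width: 0.0683
gripper_force: 0.0
281 230
[104, 104, 105, 103, 104, 102, 105, 141, 141, 142, 144, 142, 140, 119, 104, 103, 103, 103, 104, 103, 103] [213, 213, 212, 213, 214, 213, 204, 107, 173, 162, 154, 156, 162, 170, 197, 199, 199, 200, 201, 201, 201]
(array([1.000e-04, 8.400e-03, 5.238e-01]), array([-0.0027, -0.0005,  0.0047]))
```

```bash
python3 -m inch '[[[0,0,0],[0,0.008,0.15],0.8],[[0,0,0],[0,0.008,0.3],0.8],[[0,0,0],[0,0.008,0.42],0.8],[[0,0,0],[0,0.008,0.51],0.8],[[0,0,0],[0,0.008,0.51],0.8],[[0,0,0],[0,0.008,0.51],0.8],[[0,0,0],[0,0.008,0.51],0.3],[[0,0,0],[0,0.008,0.51],0],[[0,0,0],[0,0.008,0.51],0],[[0,0,0],[0,0.008,0.51],0]]' 60
python3 -m inch '[[[0,0,0],[0,0,0],0],[[0,0,0],[0,0,0],0],[[0,0,0],[0,0,0],0],[[0,0,0],[0,0,0],0]]'
```

```text
clock: 43.8
tcp_pos: [0.4628, -0.0444, -0.0169]
orientation: [0.095, 3.138, 0.001]
ft_force: [-0.5, -1.0, -0.1]
gripper_width: 0.0202
gripper_force: 0.0
clock: 44.13
tcp_pos: [0.4628, -0.045, -0.0169]
orientation: [0.096, 3.138, 0.001]
ft_force: [-1.8, -0.5, 11.1]
gripper_width: 0.0155
gripper_force: 58.6
```

```bash
python3 -m inch '[[[0,0,0],[0,0.02,0],0],[[0,0,0],[0,0.06,0],0],[[0,0,0],[0,0.11,0],0],[[0,0,0],[0,0.16,0],0],[[0,0,0],[0,0.21,0],0],[[0,0,0],[0,0.26,0],0],[[0,0,0],[0,0.31,0],0],[[0,0,0],[0,0.36,0],0],[[0,0,0],[0,0.41,0],0],[[0,0,0],[0,0.45,0],0]]'
python3 -m inch '[[[0,0,0],[0,0.05,0],0],[[0,0,0],[0,0.1,0],0],[[0,0,0],[0,0.15,0],0],[[0,0,0],[0,0.2,0],0],[[0,0,0],[0,0.25,0],0],[[0,0,0],[0,0.3,0],0],[[0,0,0],[0,0.35,0],0],[[0,0,0],[0,0.4,0],0],[[0,0,0],[0,0.44,0],0],[[0,0,0],[0,0.44,0],0]]'
python3 - <<'E'
from h import *
d=state()['tcp_pos'][:2]-[.47,.066];a=-.0661;print(d@[np.cos(a),np.sin(a)],d@[-np.sin(a),np.cos(a)]+.09)
E
```

```text
clock: 44.97
tcp_pos: [0.4687, 0.0431, -0.0169]
orientation: [0.1, 3.137, -0.003]
ft_force: [-0.1, -9.5, 8.9]
gripper_width: 0.0156
gripper_force: 59.6
clock: 45.8
tcp_pos: [0.4743, 0.1325, -0.0168]
orientation: [0.097, 3.138, -0.001]
ft_force: [0.7, -3.1, 8.0]
gripper_width: 0.0154
gripper_force: 59.6
-0.00011764780531578135 0.15663543964393206
```

```bash
python3 -m inch '[[[0,0,0],[-0.02,0.012,0],0],[[0,0,0],[-0.05,0.012,0],0],[[0,0,0],[-0.09,0.012,0],0],[[0,0,0],[-0.13,0.012,0],0],[[0,0,0],[-0.17,0.012,0],0],[[0,0,0],[-0.21,0.012,0],0],[[0,0,0],[-0.25,0.012,0],0],[[0,0,0],[-0.28,0.012,0],0],[[0,0,0],[-0.3,0.012,0],0],[[0,0,0],[-0.3,0.012,0],0]]'
python3 -m inch '[[[0,0,0],[-0.01,0,0],0],[[0,0,0],[-0.01,0,0],0],[[0,0,0],[-0.01,0,0],0]]'|egrep 'tcp|ft_f'
python3 - <<'E'
from h import *
d=state()['tcp_pos'][:2]-[.47,.066];a=-.0661;print(d@[np.cos(a),np.sin(a)],d@[-np.sin(a),np.cos(a)]+.09)
E
```

```text
clock: 46.63
tcp_pos: [0.532, 0.1321, -0.0171]
orientation: [-0.092, -3.138, -0.001]
ft_force: [-5.4, -0.1, 13.9]
gripper_width: 0.0156
gripper_force: 63.2
tcp_pos: [0.5318, 0.1322, -0.0171]
ft_force: [-11.5, 0.8, 20.4]
0.05729594403452529 0.16010509641697324
```

Contact with the outer wall (11 N, no further motion). Release, rise and check.

```bash
python3 -m inch '[[[0,0,0],[0,0,0],0.5],[[0,0,0],[0,0,0],0.8],[[0,0,0],[0,0,0],0.8],[[0,0,0],[0,0,0],0.8],[[0,0,0],[0,0,-0.1],0.8],[[0,0,0],[0,0,-0.3],0.8],[[0,0,0],[0,0,-0.5],0.8],[[0,0,0],[0,0,-0.7],0.8],[[0,0,0],[0,0,-0.77],0.8],[[0,0,0],[0,0,-0.77],0.8]]'
python3 -m inch '[[[0,0,0],[0.02,-0.02,0],0.8],[[0,0,0],[0.02,-0.02,0],0.8],[[0,0,0],[0.02,-0.02,0],0.8],[[0,0,0],[0.02,-0.02,0],0.8]]'
python3 - <<'E'
from h import *
f=cam('wrist');print(state()['tcp_pos'])
hs=cv2.cvtColor(f['img'],cv2.COLOR_BGR2HSV)
m=((hs[...,1]>130)&(hs[...,1]<155)&(hs[...,0]>9)&(hs[...,0]<20)).astype(np.uint8)
u,v=proj(f,[.532,.132,.06])[0].round().astype(int)
n,l,st,c=cv2.connectedComponentsWithStats(m);print(u,v,[st[i].tolist() for i in range(1,n) if st[i,4]>150])
a=-.0661
for i in range(1,n):
    if st[i,4]>150:
        ys,xs=np.where(l==i);w=ray(f,np.c_[xs,ys],.06);d=(w.mean(0)[:2]-[.47,.066]);print(w.min(0)[:2],w.max(0)[:2],d@[np.cos(a),np.sin(a)],d@[-np.sin(a),np.cos(a)]+.09)
# tray end edge: bright wood
m=((hs[...,1]>70)&(hs[...,1]<128)&(hs[...,0]>12)&(hs[...,0]<24)&(hs[...,2]>140)).astype(np.uint8)
n,l,st,c=cv2.connectedComponentsWithStats(m);k=1+np.argmax(st[1:,4]);ys,xs=np.where(l==k)
w=(ray(f,np.c_[xs,ys],.005)[:,:2]-[.47,.066])@np.array([[np.cos(a),-np.sin(a)],[np.sin(a),np.cos(a)]])
for y in(.02,.04,.06,.1,.12):
    q=w[abs(w[:,1]-y)<.002,0]; print(y,q.min().round(4),q.max().round(4))
for x in(.0,.03,.09,.11):
    print(x,w[abs(w[:,0]-x)<.002,1].min().round(4))
E
```

```text
clock: 47.72
tcp_pos: [0.5374, 0.1318, 0.1399]
orientation: [0.096, 3.134, 0.004]
ft_force: [-0.1, 0.8, -0.2]
gripper_width: 0.0684
gripper_force: 0.0
clock: 48.05
tcp_pos: [0.5298, 0.1276, 0.1349]
orientation: [-0.097, -3.138, 0.002]
ft_force: [-0.7, 0.1, 0.1]
gripper_width: 0.0684
gripper_force: 0.0
[0.53006809 0.12756938 0.13506645]
284 208 [[274, 172, 20, 61, 1154]]
[0.50401466 0.12407068] [0.55148733 0.14000572] 0.05297483658483374 0.15974415365813266
0.02 -0.0086 0.1281
0.04 -0.0096 0.128
0.06 -0.0105 0.1268
0.1 -0.0115 0.1265
0.12 -0.0116 0.1254
0.0 0.0134
0.03 0.0147
0.09 0.0153
0.11 0.0164
```

```bash
python3 -m inch '[[[0,0,0],[0,0,-0.1],0.8],[[0,0,0],[0,0,-0.2],0.8],[[0,0,0],[0,0,-0.2],0.8],[[0,0,0],[0,0,-0.2],0.8]]' >/dev/null; python3 -c "
from station import sign_off
print(sign_off())"
```

```text
the job is handed in; nothing more can be done
None
```

I handed the job in; no verdict came back. The spatula lies in the spoon rest, and the three jars present (no fourth seen) were placed in pockets and seen standing there before the tray was slid back. The tray is parked behind the stop against the outer wall, turned about 0.02 rad, at an estimated rack x of 56–62 mm (50 needed); the jars were not seen again under the deck.

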